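# Load the mould drier, set its hours wheel and open its vent

### The arm

A 6-joint arm with a two-finger parallel gripper is mounted at the origin on a cart in front of the work surface, level with it; the furniture and walls round the work are solid. World frame = base frame: x ahead of the robot, y to its left, z up, the work surface at z = 0. Lengths are in m, angles in degrees, forces in N, time in s.
With the tool pointing down it reaches from about 0.3 to 0.75 m from the base axis. Payload 8.5 kg.
Tool frame: the origin (TCP) lies midway between the tips of the shut fingers; the grasp point (between the pads) lies env.tcp_to_grasp behind it (env.tcp_to_grasp is the distance from the TCP to the grasp point, in m); z points along the fingers, y is the line along which they close (so a half turn about z gives the same grasp; the last joint's range is limited). The gripper opens to 85 mm and grips with 20 to 120 N. Pads are 22 mm wide; open, the fingers measure 114 mm over their backs; the gripper's body (76 mm by 85 mm) begins 54 mm behind the grasp point. The pads swing forward as they close: fully open they stand 13 mm farther back than shut.
Start: joints at [-82.924, 21.807, 74.336, -0, 83.858, -12.336], TCP at [0.183, -0.519, 0.211] pointing down, gripper open.
Joint ranges: [-178.18, 178.18], [-50.72, 133.34], [12.68, 142.11], [-81.47, 261.47], [9.98, 163.14], [-165.26, 165.26]. Speed limits (degrees/s): [136.94, 136.94, 180, 180, 180, 180].

### API

Orientations are given as a 3x3 rotation matrix whose columns are the frame's x, y, z axes.
In Python, from rig import observe, optics, job, env gives the robot as it stands. The module is installed in compiled form; this text tells all that it offers.
- The arm moves only by the shell command python3 -m jog 'ROWS' [FORCE]. ROWS is JSON, a list of rows, each a list of 7 numbers: the turn, a rotation vector about the tool's x, y, z in rad, then the shift along the tool's x, y, z in m, then the opening in per cent of the stroke, from 0 (shut) to 100 (fully open). A call has 1 to 10 rows; each row shifts and turns the commanded pose from where the row before left it, along the tool's axes as they then stand; what a row does not reach is not made up. A row lasts 1/8 s, in which the tool goes at most 62.5 mm and 10.7 degrees, less where a joint would pass 70% of its speed; a pose out of reach is approached as far as the arm can. A call is refused whole if a number of a shift passes 0.0625 or a number of a turn 0.188, either way. A call with a gripper value outside its range is refused whole. The fingers move at their own pace and stop on an object; FORCE is the grip in N (left out, the last holds). Time passes only in rows, so rows that do not move let the fingers close. It gives the time, the measured TCP pose, the force, the opening and the grip force at its end, in the units of the state.
- observe(): the state, without advancing time (a new reading comes with each control period).
- optics.get_image(name): name is "scene" or "top" or "wrist"; returns a dict with "pixels" (420x560x3 uint8, red, green, blue), "mtx" (3x3 intrinsics, pixels), "rvec" (rotation vector, rad) and "tvec" (3), from world to camera coordinates, as OpenCV has them. Camera axes: x right, y down, z forward; pixel columns grow to the right and rows downward; lengths in m; the calibration is good to about 2 mm. A picture is of the moment at which its call begins. There is no depth.
- job.close_job(): hands the job in; it is judged then, once.
The state is a dict: "time_s": time; "q": joint angles; "qvel": joint speeds; "joint_efforts": joint torques, N m; "position": TCP position; "tool_rot": TCP orientation; "ft_force": force on the tool from outside, world axes, zero at the start; "wrist_torque": the same for the moment, N m; "grip_width": finger opening in m; "gripper_force": force on a finger pad.
Only numpy, scipy, OpenCV 4.12 (cv2) and the standard library are available. Lean on these libraries where they do the work, as an engineer would, in place of code of your own. Each camera call takes 0.05 s, during which the arm holds its last target. There are 200 camera calls.

### The job

Put every small plaster sprig mould that is on the bench into the drawer of the grey drying cabinet, side by side in a single layer, and push the drawer fully home. Roll the numbered thumbwheel on the cabinet so that the 6 stands on top, level with the white index marks, and pull the stiff vent gate 40 mm open. Do not tip over the beaker of slip.

Things in the scene. Friction and masses are not known exactly. Their poses are not given: they have to be found in the camera images.
- cabinet_front (a point): middle of the top front edge of the drying cabinet, a grey painted steel box fixed to the bench, 150 deep, 224 wide and 75 mm high. Axes: x points into the cabinet (away from its drawer front), y along its front to the left, z up; all other axes named 'the cabinet's' are these. The flat top carries the numbered wheel on its left half and the vent gate on its right half
- drawer (a joint): drawer of the cabinet: 0 = fully home, grows as it is pulled out along the cabinet's -x, stop at 0.125 m; slides against about 2 N of friction and stays where left; found shut or a few mm open
- drawer_handle (a point): middle of the drawer's bow handle: a round steel bar 11 mm thick, 70 mm long along the cabinet's y, standing 52 mm above the bench, 34 mm in front of the drawer's front panel (clear gap 28 mm), to be pinched from above. The panel is 10 mm thick, 220 wide, its top edge 73 mm above the bench
- drawer_floor (a point): middle of the drawer's inner floor (top surface of the floor, 12 mm above the bench); moves with the drawer; axes as the cabinet's. The inside is 120 mm deep (x) by 199 mm wide (y), with plywood walls 20 mm above the floor at the sides and back and the panel in front (61 mm above the floor). With the drawer fully out the whole inside is clear of the cabinet
- wheel (a joint): numbered thumbwheel: angle in rad, 0 when the 0 is on top between the white index marks; the numbers 0 to 7 follow every 45 degrees (0.7854 rad), so number k is on top at k x 0.7854. It grows when the top of the wheel is pushed along the cabinet's +x (away from the drawer front), and falls the other way. No click stops: it stays where it is left; about 0.10 N m of friction (2 to 2.5 N at the rim); end stops just beyond 0 and 7
- wheel_axis (a point): centre of the thumbwheel, on its axis (the cabinet's y), fixed to the cabinet. Black drum, radius 40, 28 mm wide, axis 97 mm above the bench; raised ribs across the rim, 5 mm thick and standing out to radius 50 mm, lie midway between the white numbers, so at a set number there are ribs 22.5 degrees before and behind the top. The housing cheeks at both sides reach 28 mm above the axis at the white index marks, so the upper rim is free for a fingertip to push a rib
- gate (a joint): vent gate, a flat steel slide on the cabinet's top: 0 = shut, grows as it is pulled along the cabinet's -x, stop at 0.065 m; stiff, about 8 N of friction, stays where left; found shut or up to 6 mm open. The scale of black lines beside it has a line each 10 mm, the long one at 40 mm
- gate_tab (a point): centre of the gate's upright steel tab, 10 thick (cabinet's x), 36 wide (y), its top 14 mm above this point and 112 mm above the bench; moves with the gate; pinch it front to back from above
- vice_handle (a point): middle of the steel tommy bar of the green vice that is bolted to the bench, an obstacle: the bar is 125 mm long across the bench (world y), with 17 mm knobs at its ends, slanting from 67 mm (left end) to 110 mm (right end) above the bench; the vice itself lies behind it (away from the robot), up to 110 mm high and 160 mm wide
- slip_beaker_c (a point): centre of the off-white beaker of slip, 71 mm across and 96 high, standing on the bench; not to be tipped over
- mould_1_c (a point): centre (13 mm above its underside) of a white plaster sprig mould with a flower on top, a block 40 (its x) x 50 (its y) x 26 mm high, 0.1 to 0.2 kg; two to four such moulds lie on the bench (the absent ones have no pose)
- mould_2_c (a point): centre (13 mm above its underside) of a white plaster sprig mould with a flower on top, a block 40 (its x) x 50 (its y) x 26 mm high, 0.1 to 0.2 kg; two to four such moulds lie on the bench (the absent ones have no pose)
- mould_3_c (a point): centre (13 mm above its underside) of a white plaster sprig mould with a flower on top, a block 40 (its x) x 50 (its y) x 26 mm high, 0.1 to 0.2 kg; two to four such moulds lie on the bench (the absent ones have no pose)
- mould_4_c (a point): centre (13 mm above its underside) of a white plaster sprig mould with a flower on top, a block 40 (its x) x 50 (its y) x 26 mm high, 0.1 to 0.2 kg; two to four such moulds lie on the bench (the absent ones have no pose)

How it is judged:
By the outcome, as a careful person would: the job done as asked, in the order asked, and still so for the second after the job is handed in, with the robot touching nothing.
Of mould_1, mould_2, mould_3, mould_4 only 2 to 4 are there at a start; the rules pass over those that are not, and their reading is None.
At some moment in a run one of mould_1, mould_2, mould_3, mould_4 may be knocked a few centimetres aside while the robot is not near it.
Once in a run the grip may slacken for a moment while it holds something.
It also fails if it takes over 210 s, if anything falls off the work surface, if the arm or the gripper's body presses on something with over 40 N, if the wrist force passes 120 N, or if a joint passes its speed limit or range.

## Working session

There is one attempt and no reset: what is moved stays moved. The work goes in short steps, Python scripts to look and compute and a shell command to move; the robot and the scene stay as the last step left them, time stands still between calls to the robot, and variables do not carry over. Pictures are saved under pics/ and viewed, at most 14 in all, crops included, and the job is handed in when it is done.

```bash
mkdir -p pics
cat > h.py <<'E'
import numpy as np, cv2
from rig import observe, optics, job, env
def cam(n):
    d=optics.get_image(n); R=cv2.Rodrigues(np.array(d["rvec"],float))[0]
    return dict(img=np.array(d["pixels"]),K=np.array(d["mtx"],float),R=R,t=np.array(d["tvec"],float).ravel())
def ray(c,u,v):
    o=-c['R'].T@c['t']; d=c['R'].T@np.linalg.inv(c['K'])@[u,v,1.]; return o,d/np.linalg.norm(d)
def onz(c,u,v,z):
    o,d=ray(c,u,v); return o+d*(z-o[2])/d[2]
def proj(c,p):
    q=c['K']@(c['R']@np.array(p,float)+c['t']); return q[:2]/q[2]
def tri(*a):
    A=np.zeros((3,3));b=np.zeros(3)
    for c,u,v in a:
        o,d=ray(c,u,v);M=np.eye(3)-np.outer(d,d);A+=M;b+=M@o
    return np.linalg.solve(A,b)
def save(c,n): cv2.imwrite(f'pics/{n}.png',c['img'][:,:,::-1])
def cached(n,tag):
    import pickle
    c=cam(n); pickle.dump(c,open(f'pics/{tag}.pkl','wb')); save(c,tag); return c
def load(tag):
    import pickle; return pickle.load(open(f'pics/{tag}.pkl','rb'))
E
python3 - <<'E'
from h import *
for n in ('scene','top'):
    c=cached(n,n+'0'); print(n,-c['R'].T@c['t'],c['K'][0,0],c['R'][2])
s=observe(); print(s['position'],s['tool_rot'],env.tcp_to_grasp,s['time_s'],s['grip_width'])
E
```

```text
scene [0.30779613 0.50029209 0.6334692 ] 406.3755160427671 [ 0.3303569  -0.71341155 -0.61798728]
top [ 0.45422951 -0.09101457  1.20845464] 498.0184645265719 [ 0.12171632 -0.00760924 -0.99253576]
[ 0.18275287 -0.51845432  0.21068264] [[ 9.43161158e-01  3.32335683e-01 -1.55102848e-04]
 [ 3.32335605e-01 -9.43160345e-01  1.26858588e-03]
 [ 2.75309498e-04 -1.24802712e-03 -9.99999183e-01]] 0.0187 0.1 0.085191685311225
```

View pics/scene0.png

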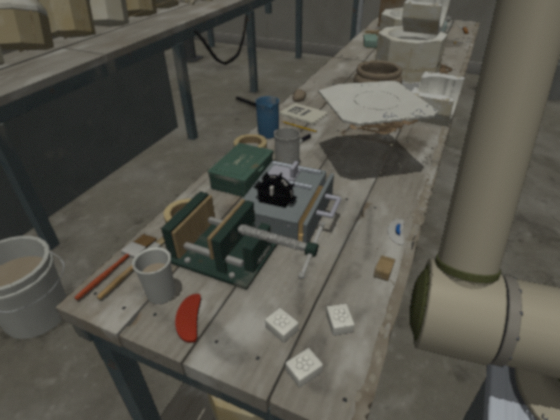

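View pics/top0.png

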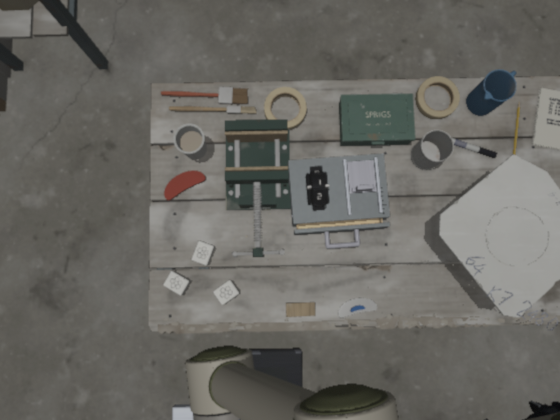

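The top view shows three moulds at (203,253), (176,283) and (227,292). The cabinet is at about (338,192) with its handle at (342,240), and the vice bar runs down column 257. I'll enlarge and measure.

Run:
```python
from h import *
t=load('top0')
cr=t['img'][140:260,225:400]; cv2.imwrite('pics/topcab.png',cv2.resize(cr,None,fx=4.5,fy=4.5,interpolation=cv2.INTER_CUBIC)[:,:,::-1])
h=cv2.cvtColor(t['img'],cv2.COLOR_RGB2HSV)
g=t['img'].min(2).astype(int)
m=((g>165)).astype(np.uint8); m[:, 330:]=0; m[:235]=0;m[310:]=0; m=cv2.morphologyEx(m,cv2.MORPH_CLOSE,np.ones((5,5)))
for k in cv2.findContours(m,0,2)[0]:
    if cv2.contourArea(k)<60: continue
    r=cv2.minAreaRect(k); b=cv2.boxPoints(r)
    P=np.array([onz(t,*p,0.026) for p in b])[:,:2]; e=np.diff(np.vstack([P,P[:1]]),axis=0); L=np.linalg.norm(e,axis=1)
    i=np.argmax(L); print(r[0],P.mean(0).round(4),L.round(4),'long axis deg',np.degrees(np.arctan2(e[i,1],e[i,0])).round(1))
print(proj(t,[.45,-.1,.075]),proj(t,[.45,0,.075]),proj(t,[.55,-.1,.075]))
```

```text
(225.3461456298828, 292.2691955566406) [0.4122 0.0301] [0.0432 0.0331 0.0431 0.033 ] long axis deg -57.6
(175.373046875, 282.7176208496094) [0.4369 0.1472] [0.0332 0.0435 0.0332 0.0434] long axis deg -121.0
(201.96554565429688, 252.5862274169922) [0.5062 0.0846] [0.0436 0.0337 0.0435 0.0335] long axis deg -22.1
[280.641209   274.83590642] [236.33732704 275.81517468] [279.6652233  230.68639531]
```

View pics/topcab.png

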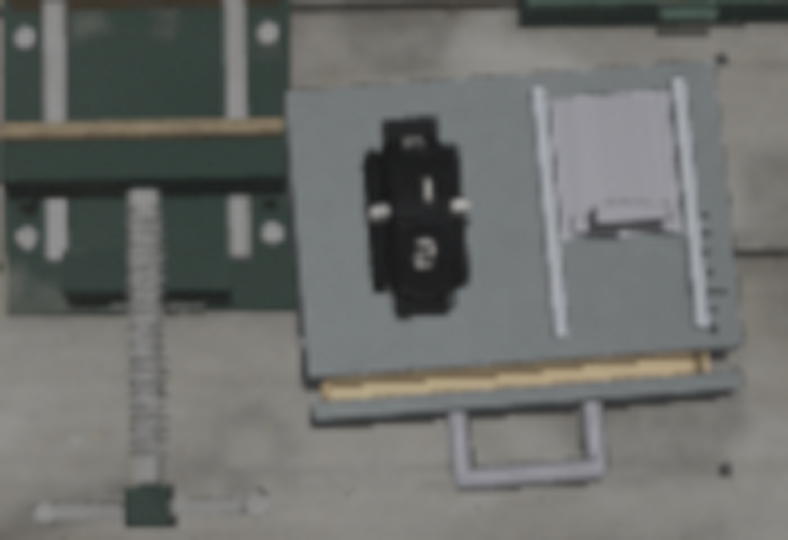

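The crop shows the cabinet front edge from (308,378) to (740,347), the drawer slightly open, and handle bar ends at (458,480) and (605,470). The index marks are at (379,211) and (460,204), with the wheel standing between 1 and 2, and the tab is at about (630,212).

Run:
```python
from h import *
t=load('top0'); f=lambda u,v,z: onz(t,225+(u+.5)/4.5-.5,140+(v+.5)/4.5-.5,z)
fl,fr,rl,rr=[f(*p,.075) for p in((308,378),(740,347),(287,92),(717,62))]
print('front',fl,fr,'w',np.linalg.norm(fl-fr),'d',np.linalg.norm(rl-fl),np.linalg.norm(rr-fr))
y=(fl-fr)/np.linalg.norm(fl-fr); y2=(rl-rr)/np.linalg.norm(rl-rr); x1=(rl-fl);x2=rr-fr
for a in(y,y2): print('y deg',np.degrees(np.arctan2(a[1],a[0]))-90)
for a in(x1,x2): print('x deg',np.degrees(np.arctan2(a[1],a[0])))
print('F',(fl+fr)/2)
h1,h2=f(458,478,.0575),f(605,468,.0575); print('handle',h1,h2,(h1+h2)/2,np.linalg.norm(h1-h2))
i1,i2=f(379,211,.125),f(460,204,.125); print('idx',(i1+i2)/2,i1,i2)
print('num1,2',f(427,190,.137),f(425,252,.137))
print('tab',f(630,205,.112), f(600,214,.112),f(660,207,.112))
print('tommy',f(42,513,.067),f(258,503,.11))
print('beaker', onz(t,190,140,.096), onz(t,436,148,.096))
```

```text
front [ 0.565564   -0.13097157  0.075     ] [ 0.57671303 -0.35147048  0.075     ] w 0.220780588640464 d 0.14867098169576204 0.14864698231561005
y deg 2.8945666309697486
y deg 2.8815866177551754
x deg 2.7315017550284906
x deg 1.799127021505536
F [ 0.57113851 -0.24122103  0.075     ]
handle [ 0.51407516 -0.20728433  0.0575    ] [ 0.51757155 -0.28300803  0.0575    ] [ 0.51582335 -0.24514618  0.0575    ] 0.07580437204570677
idx [ 0.64346136 -0.18602136  0.125     ] [ 0.64213928 -0.16610014  0.125     ] [ 0.64478343 -0.20594257  0.125     ]
num1,2 [ 0.64990015 -0.18887566  0.137     ] [ 0.61948581 -0.18693994  0.137     ]
tab [ 0.64479089 -0.29175526  0.112     ] [ 0.64057671 -0.27666083  0.112     ] [ 0.6434708  -0.30662023  0.112     ]
tommy [0.50040702 0.00552999 0.067     ] [ 0.50125202 -0.10373072  0.11      ]
beaker [0.76076706 0.10078526 0.096     ] [ 0.73040195 -0.46198903  0.096     ]
```

```bash
cat > plan.py <<'E'
import sys,json
from h import *
# usage: plan.py '[[x,y,z,angle_of_tool_y],...]'  prints total turn about tool z and then tool-frame shift
s=observe(); p=np.array(s['position']); R=np.array(s['tool_rot']); a=np.degrees(np.arctan2(R[1,1],R[0,1]))
print('at',p.round(4),'ang',round(a,1),'tilt',R[:2,2].round(4),'t',round(s['time_s'],1))
for x,y,z,b in json.loads(sys.argv[1]):
    rz=-((b-a+180)%360-180); q=np.radians(b); ty=np.array([np.cos(q),np.sin(q)]); tx=np.array([-ty[1],ty[0]])
    d=np.array([x,y,z])-p; tx=-tx if 0 else np.array([-np.sin(q),np.cos(q)])
    print('rz',np.radians(rz).round(3),'shift',(d[:2]@tx).round(4),(d[:2]@ty).round(4),(-d[2]).round(4)); p=np.array([x,y,z]);a=b
E
python3 plan.py '[[0.516,-0.245,0.13,2.8],[0.516,-0.245,0.033,2.8],[0.396,-0.251,0.033,2.8]]'
```

```text
at [ 0.1828 -0.5185  0.2107] ang -70.6 tilt [-0.0002  0.0013] t 0.1
rz -1.281 shift 0.2568 0.3462 0.0807
rz -0.0 shift 0.0 0.0 0.097
rz -0.0 shift -0.0001 -0.1201 -0.0
```

```bash
python3 -m jog '[[0,0,-0.183,0,0,0,30],[0,0,-0.183,0,0,0,30],[0,0,-0.183,0,0,0,30],[0,0,-0.183,0,0,0,30],[0,0,-0.183,0,0,0,30],[0,0,-0.183,0,0,0,30],[0,0,-0.183,0,0,0,30],[0,0,0,0.03,0.04,0,30],[0,0,0,0.03,0.04,0,30]]' 60 && python3 -m jog '[[0,0,0,0.033,0.044,0.0,30],[0,0,0,0.033,0.044,0.0,30],[0,0,0,0.033,0.044,0.0,30],[0,0,0,0.033,0.044,0.0,30],[0,0,0,0.033,0.044,0.02,30],[0,0,0,0.033,0.044,0.02,30],[0,0,0,0,0,0.04,30],[0,0,0,0,0,0,30]]'; python3 plan.py '[[0.516,-0.245,0.13,2.8],[0.516,-0.245,0.033,2.8]]'; python3 -c "
from h import *
print(observe()['grip_width']); cached('wrist','w1')"
```

```text
time_s: 1.23
position: [0.2603, -0.454, 0.2107]
tool_rot: [[-0.048, 0.999, -0.0], [0.999, 0.048, 0.001], [0.001, -0.0, -1.0]]
ft_force: [0.2, 0.5, -0.9]
grip_width: 0.0256
gripper_force: 0.0
time_s: 2.22
position: [0.5127, -0.2429, 0.1287]
tool_rot: [[-0.05, 0.999, -0.005], [0.999, 0.05, 0.004], [0.004, -0.005, -1.0]]
ft_force: [0.1, 0.4, 0.2]
grip_width: 0.0259
gripper_force: 0.0
at [ 0.5127 -0.2429  0.1287] ang 2.9 tilt [-0.0052  0.0039] t 2.2
rz 0.001 shift -0.0023 0.0032 -0.0013
rz -0.0 shift 0.0 0.0 0.097
0.025943522138343514
```

View pics/w1.png

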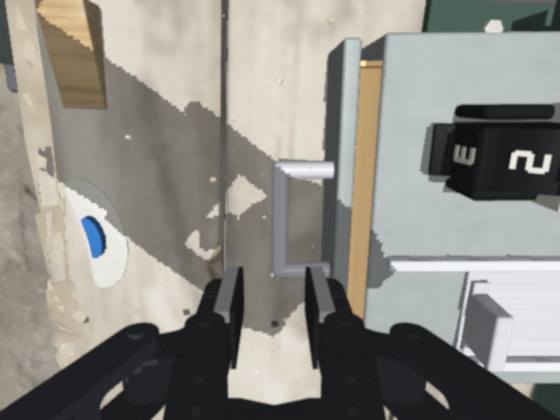

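The wrist view shows the handle bar at column 280, rows 163 to 275, between the fingers at columns 243 and 308. I'll cast the bar's middle onto its height.

Run:
```python
from h import *
w=load('w1')
for u,v in((280,163),(280,275),(280,219)): print(onz(w,u,v,.0575))
# tab, cabinet front edge, index
print('front edge',onz(w,383,40,.075),onz(w,372,200,.075))
```

```text
[ 0.51501742 -0.20529869  0.0575    ]
[ 0.51917839 -0.28220983  0.0575    ]
[ 0.51700317 -0.24200323  0.0575    ]
front edge [ 0.56547308 -0.13476569  0.075     ] [ 0.57059937 -0.22184325  0.075     ]
```

```bash
python3 -m jog '[[0,0,0,0,0.004,0.03,30],[0,0,0,0,0,0.033,30],[0,0,0,0,0,0.033,30],[0,0,0,0,0,0,30],[0,0,0,0,0,0,0],[0,0,0,0,0,0,0],[0,0,0,0,0,0,0],[0,0,0,0,0,0,0]]' 60 && python3 -m jog '[[0,0,0,0,-0.01,0,0],[0,0,0,0,-0.015,0,0],[0,0,0,0,-0.015,0,0],[0,0,0,0,-0.015,0,0],[0,0,0,0,-0.015,0,0],[0,0,0,0,-0.015,0,0],[0,0,0,0,-0.015,0,0],[0,0,0,0,-0.01,0,0],[0,0,0,0,0,0,0]]'
```

```text
time_s: 3.28
position: [0.5185, -0.2449, 0.0373]
tool_rot: [[-0.049, 0.999, 0.003], [0.999, 0.049, -0.003], [-0.003, 0.003, -1.0]]
ft_force: [-2.2, -1.1, 6.5]
grip_width: 0.0
gripper_force: 3.7
time_s: 4.4
position: [0.4085, -0.2509, 0.0373]
tool_rot: [[-0.049, 0.999, 0.003], [0.999, 0.049, -0.004], [-0.004, 0.003, -1.0]]
ft_force: [-1.3, -2.4, 8.8]
grip_width: -0.0002
gripper_force: 4.5
```

Run:
```python
from h import *
cached('wrist','w2'); t=cached('top','t2')
a=load('w2')['img']; b=cv2.resize(t['img'][140:280,225:400],(525,420),interpolation=cv2.INTER_CUBIC)
cv2.imwrite('pics/c2.png',cv2.resize(np.hstack([a[:,150:425],b]),None,fx=1,fy=1)[:,:,::-1])
```

```text
(no output)
```

View pics/c2.png

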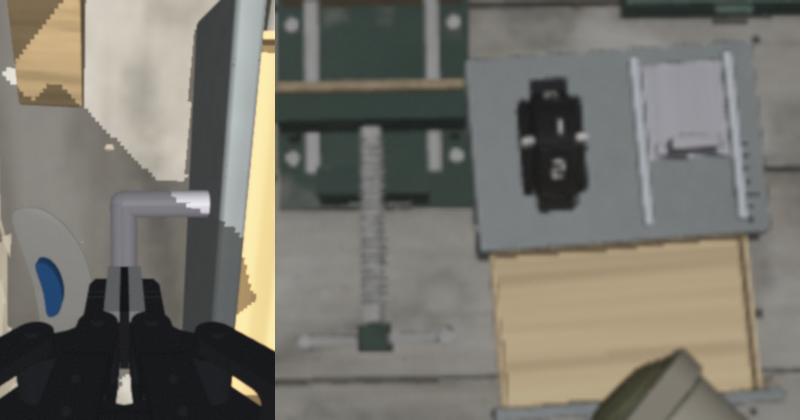

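The drawer followed the gripper and its whole interior is now in view, with the bar still at the fingers. I'll pull the last few millimetres, release and rise.

```bash
python3 -m jog '[[0,0,0,0,-0.004,0,0],[0,0,0,0,0,0,0],[0,0,0,0,0,0,0]]' && python3 -m jog '[[0,0,0,0,0,0,30],[0,0,0,0,0,0,30],[0,0,0,0,0,0,30],[0,0,0,0,0,-0.02,30],[0,0,0,0,0,-0.06,30],[0,0,0,0,0,-0.06,60],[0,0,0,0,0,-0.04,90],[0,0,0,0,0,0,90]]'; python3 plan.py '[[0.412,0.030,0.16,32.4],[0.412,0.030,0.002,32.4]]'
```

```text
time_s: 4.88
position: [0.4052, -0.2511, 0.0373]
tool_rot: [[-0.049, 0.999, 0.004], [0.999, 0.049, -0.004], [-0.004, 0.004, -1.0]]
ft_force: [-1.4, -1.9, 8.3]
grip_width: -0.0003
gripper_force: 4.6
time_s: 5.88
position: [0.4047, -0.2502, 0.2178]
tool_rot: [[-0.049, 0.999, 0.004], [0.999, 0.049, -0.004], [-0.004, 0.004, -1.0]]
ft_force: [-0.0, 0.6, -1.0]
grip_width: 0.0764
gripper_force: 0.0
at [ 0.4047 -0.2502  0.2178] ang 2.8 tilt [ 0.0042 -0.0042] t 5.9
rz -0.516 shift 0.2327 0.1564 0.0578
rz -0.0 shift 0.0 0.0 0.158
```

```bash
python3 -m jog '[[0,0,-0.172,0,0,0,95],[0,0,-0.172,0,0,0,95],[0,0,-0.172,0,0,0,95],[0,0,0,0.039,0.026,0.009,95],[0,0,0,0.039,0.026,0.009,95],[0,0,0,0.039,0.026,0.01,95],[0,0,0,0.039,0.026,0.01,95],[0,0,0,0.039,0.026,0.01,95],[0,0,0,0.038,0.026,0.01,95],[0,0,0,0,0,0,95]]'
cat >> h.py <<'E'
def moulds(c,zt=.026):
    g=c['img'].min(2); g=cv2.GaussianBlur(g,(5,5),0); m=(g>175).astype(np.uint8)
    m=cv2.morphologyEx(cv2.morphologyEx(m,cv2.MORPH_OPEN,np.ones((3,3))),cv2.MORPH_CLOSE,np.ones((9,9)))
    for k in cv2.findContours(m,0,2)[0]:
        b=cv2.boxPoints(cv2.minAreaRect(k)); P=np.array([onz(c,*p,zt) for p in b])[:,:2]
        e=np.diff(np.vstack([P,P[:1]]),axis=0); L=np.linalg.norm(e,axis=1); i=np.argmin(L)
        if .025<L.min() and L.max()<.07: print('mould',b.mean(0).round(),P.mean(0).round(4),L[:2].round(4),'short deg',np.degrees(np.arctan2(e[i,1],e[i,0])).round(1))
E
python3 - <<'E'
from h import *
moulds(cached('wrist','w3'))
E
python3 plan.py '[[0.412,0.030,0.002,32.4]]'
```

```text
time_s: 7.12
position: [0.4095, 0.0332, 0.1556]
tool_rot: [[-0.539, 0.842, -0.004], [0.842, 0.539, 0.001], [0.003, -0.003, -1.0]]
ft_force: [0.3, -1.1, -0.7]
grip_width: 0.0811
gripper_force: 0.0
mould [139. 277.] [ 0.3497 -0.0891] [0.0624 0.0362] short deg -43.3
mould [389.  90.] [0.4375 0.1473] [0.0508 0.0388] short deg -23.6
at [0.4101 0.0318 0.1561] ang 32.5 tilt [-0.0026  0.0005] t 7.2
rz 0.002 shift -0.0026 0.0007 0.1541
```

View pics/w3.png

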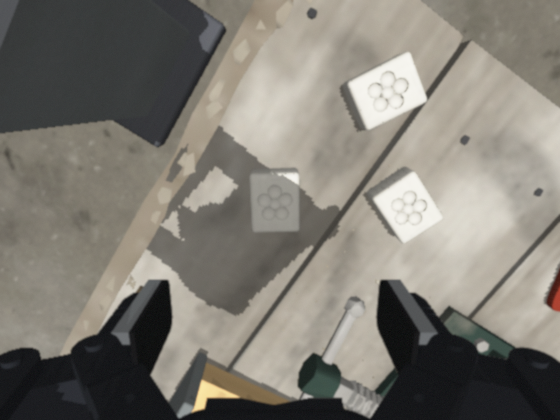

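The wrist view shows the first mould in shadow at (275,202), square to the jaws. The other two are at (387,92) and (407,207).

Run:
```python
from h import *
w=load('w3')
P=[onz(w,u,v,.026) for u,v in((250,174),(298,171),(300,232),(251,233))]; print(np.mean(P,0),[np.linalg.norm(P[i]-P[i-1]).round(4) for i in range(4)]); e=P[1]-P[0]; print(np.degrees(np.arctan2(e[1],e[0]))); e=P[2]-P[3]; print(np.degrees(np.arctan2(e[1],e[0])))
print('m3',onz(w,407,206,.026), 'tcp px',proj(w,[.41,.032,.026]))
```

```text
[0.41297073 0.02953803 0.026     ] [np.float64(0.0494), np.float64(0.0379), np.float64(0.0509), np.float64(0.0405)]
36.22900724500183
33.882653588039055
m3 [0.50422732 0.08520629 0.026     ] tcp px [273.28365375 198.81336937]
```

```bash
python3 -m jog '[[0,0,-0.03,-0.004,0.001,0.04,95],[0,0,0,0,0,0.045,95],[0,0,0,0,0,0.045,95],[0,0,0,0,0,0.023,95],[0,0,0,0,0,0,95],[0,0,0,0,0,0,20],[0,0,0,0,0,0,20],[0,0,0,0,0,0,20],[0,0,0,0,0,0,20]]' 70 && python3 -m jog '[[0,0,0,0,0,0,20],[0,0,0,0,0,0,20],[0,0,0,0,0,-0.03,20],[0,0,0,0,0,-0.05,20],[0,0,0,0,0,-0.05,20],[0,0,0,0,0,-0.05,20],[0,0,0,0,0,-0.02,20],[0,0,0,0,0,0,20]]'; python3 plan.py '[[0.503,-0.182,0.2,2.8],[0.503,-0.182,0.016,2.8]]'
```

```text
time_s: 8.3
position: [0.4155, 0.0274, 0.0061]
tool_rot: [[-0.561, 0.828, 0.005], [0.828, 0.561, -0.001], [-0.004, 0.003, -1.0]]
ft_force: [-1.0, -1.4, 20.3]
grip_width: 0.0173
gripper_force: 10.5
time_s: 9.3
position: [0.4142, 0.0279, 0.2055]
tool_rot: [[-0.561, 0.828, 0.004], [0.828, 0.561, -0.001], [-0.003, 0.003, -1.0]]
ft_force: [0.5, 0.4, -1.1]
grip_width: 0.0169
gripper_force: 0.0
at [0.4142 0.0279 0.2055] ang 34.1 tilt [ 0.0037 -0.0008] t 9.3
rz 0.546 shift -0.214 0.0784 0.0055
rz -0.0 shift 0.0 0.0 0.184
```

The fingers went to the commanded 17 mm with no mould between them, and 20 N pressed upward. I'll check the tip position in the image against the reported TCP.

Run:
```python
from h import *
w=load('w2'); print('w2 tcp',proj(w,[.4085,-.2509,.0373]),'grasp',proj(w,[.4085,-.2509,.056]))
w=cached('wrist','w4'); s=observe(); p=np.array(s['position']); print('tcp',p,proj(w,p),proj(w,p+[0,0,.02]),'cam',-w['R'].T@w['t'])
moulds(w)
```

```text
w2 tcp [272.29113978 265.56773756] grasp [272.22087225 284.34792712]
tcp [0.41363855 0.02796973 0.20420623] [271.57920432 262.81616039] [271.41125643 282.52824199] cam [0.37224879 0.09046579 0.36814155]
mould [269. 353.] [ 0.5164 -0.1301] [0.0505 0.0582] short deg 90.8
mould [373.  85.] [0.4375 0.1474] [0.051  0.0393] short deg -23.5
```

View pics/w4.png

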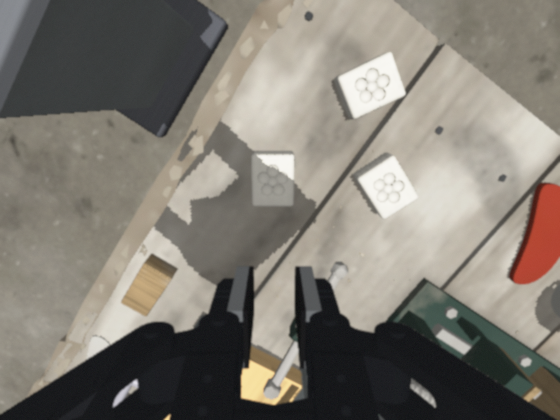

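```bash
python3 - <<'E'
from h import *
w=load('w4')
P=[onz(w,u,v,.026) for u,v in((251,152),(294,152),(295,206),(252,207))]; print(np.mean(P,0),[np.linalg.norm(P[i]-P[i-1]).round(4) for i in range(4)])
E
python3 -m jog '[[0,0,0,0,0,0.04,90],[0,0,0,0,0,0.05,90],[0,0,0,0,0,0.05,90],[0,0,0,0,0,0.055,90],[0,0,0,0,0,0,90],[0,0,0,0,0,0,45],[0,0,0,0,0,0,45],[0,0,0,0,0,0,45]]' 40; python3 -c "
from h import *
cached('wrist','w5')"
```

```text
[0.41285078 0.03037389 0.026     ] [np.float64(0.0519), np.float64(0.039), np.float64(0.051), np.float64(0.0408)]
time_s: 10.35
position: [0.4145, 0.0278, 0.0105]
tool_rot: [[-0.561, 0.828, 0.003], [0.828, 0.561, -0.001], [-0.002, 0.002, -1.0]]
ft_force: [0.3, -0.2, -0.2]
grip_width: 0.0388
gripper_force: 0.0
```

View pics/w5.png

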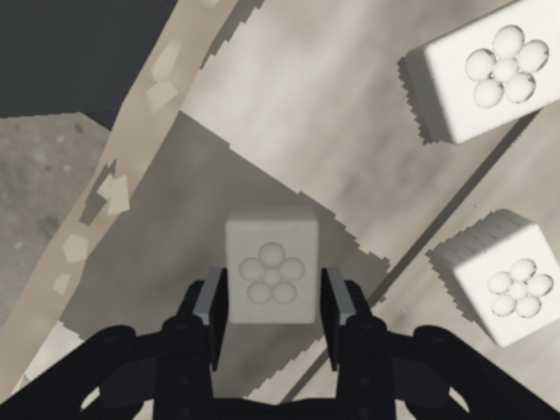

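The tips straddle the mould in the picture, but the 39 mm opening and zero force mean they are level with its top at row 265. The fingers end about 20 mm short of what the reading implies, so I'll go lower, carefully.

```bash
python3 -m jog '[[0,0,0,0,0,0,90],[0,0,0,0,0,0,90],[0,0,0,0,0,0.008,90],[0,0,0,0,0,0.008,90],[0,0,0,0,0,0,90],[0,0,0,0,0,0,90]]' 40; python3 -m jog '[[0,0,0,0,0,0,30],[0,0,0,0,0,0,30],[0,0,0,0,0,0,30],[0,0,0,0,0,0,30]]' 40
```

```text
time_s: 11.15
position: [0.4138, 0.0279, -0.0069]
tool_rot: [[-0.561, 0.828, -0.0], [0.828, 0.561, 0.0], [0.0, -0.0, -1.0]]
ft_force: [0.0, -0.6, 0.2]
grip_width: 0.0769
gripper_force: 0.0
time_s: 11.65
position: [0.414, 0.0279, -0.0064]
tool_rot: [[-0.561, 0.828, 0.001], [0.828, 0.561, -0.0], [-0.0, 0.0, -1.0]]
ft_force: [-0.8, -0.0, 5.1]
grip_width: 0.0389
gripper_force: 40.5
```

Gripped: width 38.9 mm, grip force 40 N. Lifting.

```bash
python3 -m jog '[[0,0,0,0,0,0,30],[0,0,0,0,0,-0.02,30],[0,0,0,0,0,-0.05,30],[0,0,0,0,0,-0.05,30],[0,0,0,0,0,-0.05,30],[0,0,0,0,0,-0.04,30],[0,0,0,0,0,0,30]]' 90; python3 plan.py '[[0.503,-0.182,0.2,2.8],[0.503,-0.182,0.0075,2.8]]'
```

```text
time_s: 12.52
position: [0.4148, 0.0277, 0.2055]
tool_rot: [[-0.561, 0.828, 0.006], [0.828, 0.561, -0.001], [-0.004, 0.004, -1.0]]
ft_force: [-0.3, -0.1, -1.2]
grip_width: 0.0376
gripper_force: 91.4
at [0.4148 0.0277 0.2055] ang 34.1 tilt [ 0.0057 -0.0012] t 12.5
rz 0.546 shift -0.2138 0.0778 0.0055
rz -0.0 shift 0.0 0.0 0.1925
```

```bash
python3 -m jog '[[0,0,0.182,0,0,0,30],[0,0,0.182,0,0,0,30],[0,0,0.182,0,0,0,30],[0,0,0,-0.043,0.015,0,30],[0,0,0,-0.043,0.015,0,30],[0,0,0,-0.043,0.016,0,30],[0,0,0,-0.043,0.016,0,30],[0,0,0,-0.042,0.016,0.003,30],[0,0,0,0,0,0,30]]'; python3 plan.py '[[0.503,-0.182,0.2,2.8],[0.503,-0.182,0.0075,2.8]]'; python3 -c "
from h import *
cached('wrist','w6')"
```

```text
time_s: 13.65
position: [0.5023, -0.1842, 0.1978]
tool_rot: [[-0.046, 0.999, -0.003], [0.999, 0.046, 0.002], [0.002, -0.003, -1.0]]
ft_force: [-0.2, -0.4, -1.6]
grip_width: 0.0377
gripper_force: 91.3
at [ 0.5023 -0.1842  0.1978] ang 2.6 tilt [-0.0029  0.0016] t 13.7
rz -0.003 shift 0.0021 0.0008 -0.0022
rz -0.0 shift 0.0 0.0 0.1925
```

View pics/w6.png

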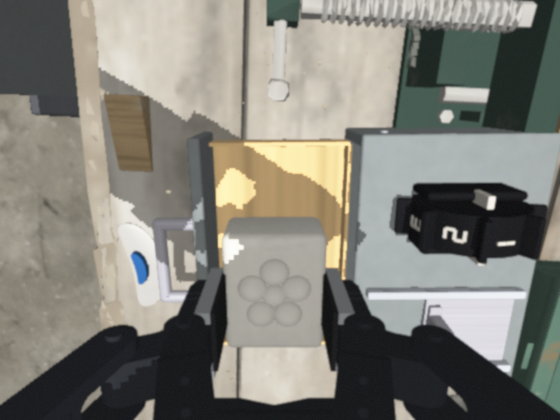

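The mould is held. The drawer interior shows from column 213 (panel) to column 350 (back wall), and its left wall is at row 142.

Run:
```python
from h import *
w=load('w6')
print('left wall',onz(w,215,142,.032),onz(w,345,142,.032)); print('back wall inner',onz(w,346,180,.032),onz(w,344,270,.032)); print('panel top inner',onz(w,212,135,.073),'floor at panel',onz(w,215,180,.012))
print('handle',onz(w,165,222,.0575), onz(w,165,300,.0575))
```

```text
left wall [ 0.44981834 -0.14640668  0.032     ] [ 0.5620345  -0.14125004  0.032     ]
back wall inner [ 0.56629473 -0.17446561  0.032     ] [ 0.57331098 -0.26194469  0.032     ]
panel top inner [ 0.45384593 -0.13664835  0.073     ] floor at panel [ 0.44673697 -0.18416325  0.012     ]
handle [ 0.41119314 -0.21270138  0.0575    ] [ 0.40824108 -0.28750382  0.0575    ]
```

```bash
python3 -m jog '[[0,0,0,0.002,0.003,0.05,30],[0,0,0,0,0,0.05,30],[0,0,0,0,0,0.05,30],[0,0,0,0,0,0.03,30],[0,0,0,0,0,0.01,30],[0,0,0,0,0,0,30],[0,0,0,0,0,0,30]]' && python3 -m jog '[[0,0,0,0,0,0,65],[0,0,0,0,0,0,65],[0,0,0,0,0,0,65],[0,0,0,0,0,-0.03,65],[0,0,0,0,0,-0.05,65],[0,0,0,0,0,-0.05,90],[0,0,0,0,0,-0.05,90],[0,0,0,0,0,0,90]]'; python3 plan.py '[[0.437,0.147,0.16,-31],[0.504,0.085,0.16,67.9]]'; python3 -c "
from h import *
t=cached('top','t6'); moulds(t)
w=cached('wrist','w7');moulds(w,.038)"
```

```text
time_s: 14.58
position: [0.5057, -0.18, 0.0115]
tool_rot: [[-0.049, 0.999, 0.002], [0.999, 0.049, -0.001], [-0.001, 0.002, -1.0]]
ft_force: [-0.8, 0.6, -0.1]
grip_width: 0.0372
gripper_force: 94.6
time_s: 15.58
position: [0.5064, -0.1806, 0.194]
tool_rot: [[-0.049, 0.999, 0.007], [0.999, 0.049, -0.004], [-0.005, 0.007, -1.0]]
ft_force: [0.3, -0.6, -1.0]
grip_width: 0.0772
gripper_force: 0.0
at [ 0.5064 -0.1806  0.194 ] ang 2.8 tilt [ 0.0067 -0.0042] t 15.6
rz 0.59 shift 0.2451 -0.2283 0.034
rz -1.726 shift -0.0854 -0.0322 -0.0
```

```bash
python3 plan.py '[[0.437,0.147,0.194,-24]]'
```

```text
at [ 0.5049 -0.1797  0.19  ] ang 2.8 tilt [-0.  0.] t 15.7
rz 0.468 shift 0.2709 -0.1949 -0.004
```

```bash
python3 -m jog '[[0,0,0.156,0,0,0,90],[0,0,0.156,0,0,0,90],[0,0,0.156,0,0,0,90],[0,0,0,0.045,-0.033,0,90],[0,0,0,0.045,-0.033,0,90],[0,0,0,0.045,-0.033,0,90],[0,0,0,0.045,-0.032,0,90],[0,0,0,0.045,-0.032,0,90],[0,0,0,0.046,-0.032,0,90],[0,0,0,0,0,0,90]]'; python3 -c "
from h import *
w=cached('wrist','w8');moulds(w)"; python3 plan.py '[[0.437,0.147,-0.007,-24]]'
```

```text
time_s: 16.92
position: [0.4355, 0.1498, 0.1889]
tool_rot: [[0.402, 0.916, -0.003], [0.916, -0.402, 0.0], [-0.001, -0.003, -1.0]]
ft_force: [-0.1, -1.1, -0.9]
grip_width: 0.0768
gripper_force: 0.0
mould [250. 260.] [0.3869 0.0941] [0.0302 0.0647] short deg 7.8
at [0.4362 0.1482 0.189 ] ang -23.8 tilt [-0.0027 -0.0003] t 17.0
rz 0.003 shift -0.0008 0.0012 0.196
```

Run:
```python
from h import *
w=load('w8'); c=proj(w,[.437,.147,.026]); print(c)
g=w['img'].astype(int); u,v=map(int,c)
print('row',g[v,u-60:u+61:5].min(1)); print('col',g[v-70:v+71:5,u].min(1)); 
hs=cv2.cvtColor(w['img'],cv2.COLOR_RGB2HSV); print('sat row',hs[v,u-60:u+61:5,1]); print('sat col',hs[v-70:v+71:5,u,1])
```

```text
[276.5618339 190.1878189]
row [162 152 140 140 144 143 130  84 136 149 148 147 151 144 152 144 147  92
  90  85  85  76  97 166 171]
col [159 160 160 160 160 165 169 165 130 242 162 134 148 137 151 140 138 147
 146 135  82  82  85  86  92  94  95  94  93]
sat row [28 27 30 29 30 27 28 32 16 16 16 13 16 17 16 17 16 32 30 32 34 27 30 29
 28]
sat col [31 32 32 33 33 31 31 30 17  5 16 16 16 16 16 15 19 16 16 16 30 30 29 29
 32 25 26 29 31]
```

Saturation separates the mould from the wood even in shadow, so I'll switch the mask to that and descend on the result.

```bash
cat >> h.py <<'E'
def moulds(c,zt=.026):
    hs=cv2.cvtColor(cv2.GaussianBlur(c['img'],(3,3),0),cv2.COLOR_RGB2HSV); m=((hs[:,:,1]<23)&(hs[:,:,2]>105)).astype(np.uint8)
    m=cv2.morphologyEx(cv2.morphologyEx(m,cv2.MORPH_CLOSE,np.ones((5,5))),cv2.MORPH_OPEN,np.ones((5,5)))
    for k in cv2.findContours(m,0,2)[0]:
        b=cv2.boxPoints(cv2.minAreaRect(k)); P=np.array([onz(c,*p,zt) for p in b])[:,:2]
        e=np.diff(np.vstack([P,P[:1]]),axis=0); L=np.linalg.norm(e,axis=1); i=np.argmin(L)
        if .03<L.min() and L.max()<.065: print('mould',b.mean(0).round(),P.mean(0).round(4),L[:2].round(4),'short deg',np.degrees(np.arctan2(e[i,1],e[i,0])).round(1))
E
python3 - <<'E'
from h import *
moulds(load('w8')); print('-'); moulds(load('t6'))
E
```

```text
mould [277. 188.] [0.4381 0.1482] [0.0526 0.0398] short deg -31.3
-
mould [296. 412.] [ 0.14   -0.1274] [0.0571 0.0329] short deg -1.3
mould [285. 108.] [ 0.8559 -0.1201] [0.0591 0.0508] short deg -1.2
mould [436.  98.] [ 0.8739 -0.4942] [0.057  0.0563] short deg -3.3
mould [198.  59.] [0.9861 0.0942] [0.0472 0.0312] short deg 0.0
```

```bash
python3 -m jog '[[0,0,0.108,0,0,0,90],[0,0,0,0.001,0.002,0.05,90],[0,0,0,0,0,0.05,90],[0,0,0,0,0,0.05,90],[0,0,0,0,0,0.035,90],[0,0,0,0,0,0.011,90],[0,0,0,0,0,0,90],[0,0,0,0,0,0,90]]' 40 && python3 -m jog '[[0,0,0,0,0,0,30],[0,0,0,0,0,0,30],[0,0,0,0,0,0,30],[0,0,0,0,0,0,30],[0,0,0,0,0,0,30],[0,0,0,0,0,-0.02,30],[0,0,0,0,0,-0.06,30],[0,0,0,0,0,-0.06,30],[0,0,0,0,0,-0.06,30],[0,0,0,0,0,0,30]]' 90; python3 plan.py '[[0.506,-0.242,0.2,2.8],[0.506,-0.242,0.009,2.8]]'
```

```text
time_s: 17.98
position: [0.4403, 0.1467, -0.0047]
tool_rot: [[0.503, 0.864, 0.002], [0.864, -0.503, 0.0], [0.001, 0.002, -1.0]]
ft_force: [0.7, 0.2, 0.4]
grip_width: 0.0766
gripper_force: 0.0
time_s: 19.23
position: [0.4411, 0.1471, 0.1982]
tool_rot: [[0.503, 0.864, 0.009], [0.864, -0.503, 0.001], [0.005, 0.007, -1.0]]
ft_force: [-0.1, 0.1, -2.8]
grip_width: 0.0374
gripper_force: 91.7
at [0.4411 0.1471 0.1982] ang -30.2 tilt [0.009  0.0006] t 19.2
rz -0.576 shift -0.3918 0.0459 -0.0018
rz -0.0 shift 0.0 0.0 0.191
```

```bash
python3 -m jog '[[0,0,-0.144,0,0,0,30],[0,0,-0.144,0,0,0,30],[0,0,-0.144,0,0,0,30],[0,0,-0.144,0,0,0,30],[0,0,0,-0.049,0.006,0,30],[0,0,0,-0.049,0.006,0,30],[0,0,0,-0.049,0.006,0,30],[0,0,0,-0.049,0.006,0,30],[0,0,0,-0.049,0.006,0,30],[0,0,0,-0.049,0.006,0,30]]' && python3 -m jog '[[0,0,0,-0.049,0.005,0,30],[0,0,0,-0.048,0.005,0,30],[0,0,0,0,0,0,30]]'; python3 plan.py '[[0.506,-0.242,0.009,2.8]]';  python3 -c "
from h import *
w=cached('wrist','w9');moulds(w,.038)"
```

```text
time_s: 20.48
position: [0.4893, -0.1463, 0.1926]
tool_rot: [[-0.049, 0.999, -0.002], [0.999, 0.049, 0.001], [0.002, -0.002, -1.0]]
ft_force: [0.8, -0.1, -2.2]
grip_width: 0.0369
gripper_force: 91.6
time_s: 20.85
position: [0.5041, -0.2439, 0.1918]
tool_rot: [[-0.046, 0.999, -0.003], [0.999, 0.046, 0.002], [0.002, -0.003, -1.0]]
ft_force: [0.0, 0.7, -1.9]
grip_width: 0.0371
gripper_force: 91.6
at [ 0.5041 -0.2439  0.1918] ang 2.6 tilt [-0.0027  0.0016] t 20.9
rz -0.003 shift 0.0018 0.002 0.1828
mould [280. 110.] [ 0.5063 -0.1776] [0.0366 0.0478] short deg 2.6
```

View pics/w9.png

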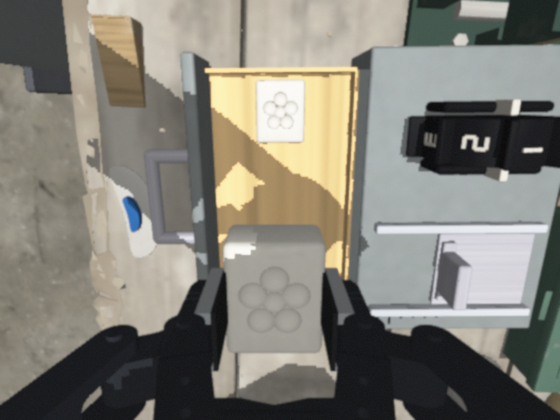

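The first mould lies flat in the drawer at (280,110), and the second is held at (275,290), ready to go down.

```bash
python3 -m jog '[[0,0,0,0.002,0.001,0.05,30],[0,0,0,0,0,0.05,30],[0,0,0,0,0,0.05,30],[0,0,0,0,0,0.024,30],[0,0,0,0,0,0.011,30],[0,0,0,0,0,0,30],[0,0,0,0,0,0,30]]' && python3 -m jog '[[0,0,0,0,0,0,65],[0,0,0,0,0,0,65],[0,0,0,0,0,0,65],[0,0,0,0,0,-0.03,65],[0,0,0,0,0,-0.05,65],[0,0,0,0,0,-0.05,90],[0,0,0,0,0,-0.05,90],[0,0,0,0,0,0,90]]'; python3 plan.py '[[0.504,0.085,0.19,67.9]]'
```

```text
time_s: 21.78
position: [0.5058, -0.2392, 0.0099]
tool_rot: [[-0.049, 0.999, 0.001], [0.999, 0.049, -0.001], [-0.001, 0.001, -1.0]]
ft_force: [1.7, 0.5, -1.4]
grip_width: 0.0371
gripper_force: 91.6
time_s: 22.78
position: [0.5067, -0.2402, 0.1931]
tool_rot: [[-0.049, 0.999, 0.006], [0.999, 0.049, -0.005], [-0.005, 0.006, -1.0]]
ft_force: [0.0, -0.2, -1.1]
grip_width: 0.0773
gripper_force: 0.0
at [ 0.5067 -0.2402  0.1931] ang 2.8 tilt [ 0.0064 -0.0049] t 22.8
rz -1.136 shift 0.1249 0.3003 0.0031
```

```bash
python3 -m jog '[[0,0,-0.163,0,0,0,90],[0,0,-0.163,0,0,0,90],[0,0,-0.163,0,0,0,90],[0,0,-0.163,0,0,0,90],[0,0,-0.163,0,0,0,90],[0,0,-0.163,0,0,0,90],[0,0,-0.158,0,0,0,90],[0,0,0,0.021,0.05,0,90],[0,0,0,0.021,0.05,0,90],[0,0,0,0.021,0.05,0,90]]' && python3 -m jog '[[0,0,0,0.021,0.05,0,90],[0,0,0,0.021,0.05,0,90],[0,0,0,0.02,0.05,0,90],[0,0,0,0,0,0,90]]'; python3 plan.py '[[0.504,0.085,-0.006,67.9]]';  python3 -c "
from h import *
w=cached('wrist','w10');moulds(w)
t=cached('top','t10')"
```

```text
time_s: 24.02
position: [0.503, -0.075, 0.1883]
tool_rot: [[-0.926, 0.377, -0.001], [0.377, 0.926, 0.001], [0.002, 0.0, -1.0]]
ft_force: [0.8, -0.4, 0.6]
grip_width: 0.0767
gripper_force: 0.0
time_s: 24.52
position: [0.5017, 0.0886, 0.1883]
tool_rot: [[-0.928, 0.372, -0.002], [0.372, 0.928, 0.001], [0.002, -0.0, -1.0]]
ft_force: [0.5, -0.2, 0.1]
grip_width: 0.0767
gripper_force: 0.0
at [0.5017 0.0886 0.1883] ang 68.2 tilt [-0.0016  0.0005] t 24.5
rz 0.005 shift -0.0035 -0.0025 0.1943
mould [ 32. 111.] [ 0.3662 -0.0745] [0.0475 0.0373] short deg -11.7
```

View pics/w10.png

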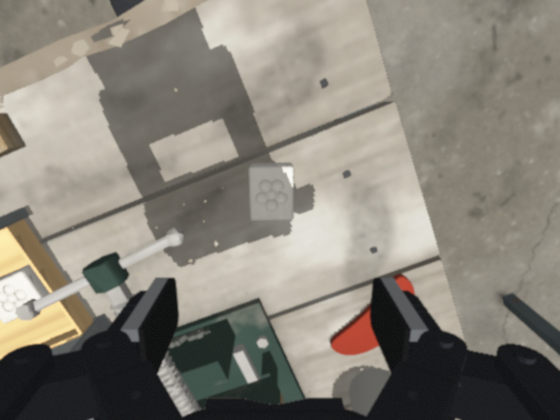

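The third mould is in shadow, centred at about (271,192) and square to the jaws. No other moulds remain on this part of the bench.

```bash
python3 - <<'E'
from h import *
w=load('w10'); P=[onz(w,u,v,.026) for u,v in((250,166),(293,164),(293,219),(250,220))]; print(np.mean(P,0),[np.linalg.norm(P[i]-P[i-1]).round(4) for i in range(4)])
for a,b in((0,1),(3,2)): e=P[b]-P[a]; print(np.degrees(np.arctan2(e[1],e[0])))
E
python3 plan.py '[[0.504,0.085,-0.006,68]]'
```

```text
[0.50554392 0.08508141 0.026     ] [np.float64(0.0494), np.float64(0.0375), np.float64(0.0502), np.float64(0.0391)]
70.80722376140993
69.52943817547148
at [0.5022 0.0858 0.1885] ang 68.0 tilt [-0.0013 -0.0002] t 24.6
rz -0.001 shift -0.0019 -0.0001 0.1945
```

```bash
python3 -m jog '[[0,0,-0.03,-0.003,0.001,0.05,90],[0,0,0,0,0,0.05,90],[0,0,0,0,0,0.05,90],[0,0,0,0,0,0.034,90],[0,0,0,0,0,0.010,90],[0,0,0,0,0,0,90],[0,0,0,0,0,0,90]]' 40 && python3 -m jog '[[0,0,0,0,0,0,30],[0,0,0,0,0,0,30],[0,0,0,0,0,0,30],[0,0,0,0,0,0,30],[0,0,0,0,0,0,30],[0,0,0,0,0,-0.02,30],[0,0,0,0,0,-0.06,30],[0,0,0,0,0,-0.06,30],[0,0,0,0,0,-0.06,30],[0,0,0,0,0,0,30]]' 90; python3 plan.py '[[0.507,-0.304,0.2,2.8],[0.507,-0.304,0.009,2.8]]'
```

```text
time_s: 25.5
position: [0.5066, 0.0851, -0.0035]
tool_rot: [[-0.937, 0.349, 0.002], [0.349, 0.937, -0.0], [-0.002, 0.001, -1.0]]
ft_force: [-0.3, -0.3, -0.5]
grip_width: 0.0769
gripper_force: 0.0
time_s: 26.75
position: [0.5074, 0.0854, 0.1996]
tool_rot: [[-0.937, 0.348, 0.009], [0.348, 0.937, -0.001], [-0.009, 0.003, -1.0]]
ft_force: [0.1, 0.0, -3.3]
grip_width: 0.0371
gripper_force: 91.1
at [0.5074 0.0854 0.1996] ang 69.6 tilt [ 0.0093 -0.0006] t 26.8
rz 1.166 shift -0.389 -0.0194 -0.0004
rz -0.0 shift 0.0 0.0 0.191
```

```bash
python3 -m jog '[[0,0,0.167,0,0,0,30],[0,0,0.167,0,0,0,30],[0,0,0.167,0,0,0,30],[0,0,0.167,0,0,0,30],[0,0,0.167,0,0,0,30],[0,0,0.167,0,0,0,30],[0,0,0.164,0,0,0,30],[0,0,0,-0.049,-0.002,0,30],[0,0,0,-0.049,-0.003,0,30],[0,0,0,-0.049,-0.002,0,30]]' && python3 -m jog '[[0,0,0,-0.049,-0.003,0,30],[0,0,0,-0.049,-0.002,0,30],[0,0,0,-0.049,-0.003,0,30],[0,0,0,-0.048,-0.002,0,30],[0,0,0,-0.047,-0.002,0,30],[0,0,0,0,0,0,30]]'; python3 plan.py '[[0.507,-0.304,0.009,2.8]]';  python3 -c "
from h import *
w=cached('wrist','w11');moulds(w,.038)"
```

```text
time_s: 28.0
position: [0.5052, -0.0629, 0.194]
tool_rot: [[-0.049, 0.999, -0.002], [0.999, 0.049, 0.001], [0.001, -0.002, -1.0]]
ft_force: [0.7, 0.4, -1.7]
grip_width: 0.037
gripper_force: 91.0
time_s: 28.75
position: [0.5049, -0.3065, 0.1931]
tool_rot: [[-0.045, 0.999, -0.002], [0.999, 0.045, 0.002], [0.002, -0.002, -1.0]]
ft_force: [-0.4, 0.4, -2.8]
grip_width: 0.0372
gripper_force: 91.0
at [ 0.5049 -0.3065  0.1931] ang 2.6 tilt [-0.0022  0.0015] t 28.8
rz -0.003 shift 0.0024 0.0022 0.1841
mould [190. 211.] [ 0.432 -0.329] [0.0542 0.0308] short deg -21.3
mould [279. 111.] [ 0.5065 -0.2406] [0.0367 0.0473] short deg 2.6
mould [283.  31.] [ 0.5067 -0.1811] [0.0434 0.0362] short deg 2.5
```

```bash
python3 -m jog '[[0,0,0,0.001,0.001,0.05,30],[0,0,0,0,0,0.05,30],[0,0,0,0,0,0.05,30],[0,0,0,0,0,0.026,30],[0,0,0,0,0,0.011,30],[0,0,0,0,0,0,30],[0,0,0,0,0,0,30]]' && python3 -m jog '[[0,0,0,0,0,0,65],[0,0,0,0,0,0,65],[0,0,0,0,0,0,65],[0,0,0,0,0,-0.03,65],[0,0,0,0,0,-0.05,65],[0,0,0,0,0,-0.05,65],[0,0,0,0,0,-0.05,30],[0,0,0,0,0,0,30]]'; python3 plan.py '[[0.46,-0.247,0.15,2.8],[0.37,-0.25,0.15,2.8]]';  python3 -c "
from h import *
w=cached('wrist','w12');moulds(w,.038)
t=cached('top','t12')
for p in ((.5065,-.181,.038),(.5065,-.241,.038),(.506,-.306,.038)): 
  u,v=map(int,proj(w,p)); print(u,v)
"
```

```text
time_s: 29.68
position: [0.507, -0.3025, 0.0088]
tool_rot: [[-0.05, 0.999, 0.001], [0.999, 0.05, -0.001], [-0.001, 0.001, -1.0]]
ft_force: [-0.1, 0.5, -1.5]
grip_width: 0.0376
gripper_force: 91.0
time_s: 30.68
position: [0.5079, -0.304, 0.1923]
tool_rot: [[-0.049, 0.999, 0.006], [0.999, 0.049, -0.005], [-0.006, 0.006, -1.0]]
ft_force: [0.3, -0.4, -0.9]
grip_width: 0.0257
gripper_force: 0.0
at [ 0.5079 -0.304   0.1923] ang 2.8 tilt [ 0.006  -0.0054] t 30.7
rz 0.0 shift 0.0593 -0.045 0.0423
rz -0.0 shift 0.0014 -0.09 -0.0
mould [271. 185.] [ 0.5073 -0.301 ] [0.0363 0.0494] short deg 2.7
mould [276. 112.] [ 0.5081 -0.2405] [0.0366 0.0464] short deg 2.8
mould [280.  32.] [ 0.5082 -0.1804] [0.0375 0.0439] short deg 2.8
277 32
273 113
269 191
```

All three moulds lie flat, side by side, at y of about -0.18, -0.24 and -0.30. Now I'll pinch the handle lower than last time and push the drawer home.

```bash
python3 plan.py '[[0.4095,-0.25,0.12,2.8],[0.4095,-0.25,0.02,2.8]]'; python3 -m jog '[[0,0,0,0.025,-0.048,0.03,30],[0,0,0,0.024,-0.048,0.03,30],[0,0,0,0,0,0.012,30],[0,0,0,0,0,0,30]]'; python3 plan.py '[[0.4095,-0.25,0.02,2.8]]'; python3 -c "
from h import *
w=cached('wrist','w13'); g=w['img'].astype(int)
c=proj(w,[.4095,-.25,.0575]); u,v=map(int,c); print(c)
hs=cv2.cvtColor(w['img'],cv2.COLOR_RGB2HSV); r=v-25
print(r,[(i,*g[r,i]) for i in range(u-40,u+41,5)]); print(onz(w,u,r,.0575))"
```

```text
at [ 0.5066 -0.3029  0.188 ] ang 2.8 tilt [-0.0001  0.0001] t 30.8
rz 0.0 shift 0.0575 -0.0944 0.068
rz -0.0 shift 0.0 0.0 0.1
time_s: 31.28
position: [0.4085, -0.2589, 0.1153]
tool_rot: [[-0.049, 0.999, -0.001], [0.999, 0.049, 0.001], [0.001, -0.001, -1.0]]
ft_force: [1.0, 0.1, -0.2]
grip_width: 0.0257
gripper_force: 0.0
at [ 0.4085 -0.2589  0.1153] ang 2.8 tilt [-0.0011  0.0012] t 31.3
rz -0.0 shift 0.0089 0.0014 0.0953
[275.01305158 212.5609374 ]
187 [(235, np.int64(120), np.int64(119), np.int64(114)), (240, np.int64(128), np.int64(125), np.int64(119)), (245, np.int64(120), np.int64(118), np.int64(109)), (250, np.int64(128), np.int64(125), np.int64(118)), (255, np.int64(204), np.int64(201), np.int64(188)), (260, np.int64(205), np.int64(199), np.int64(186)), (265, np.int64(109), np.int64(108), np.int64(112)), (270, np.int64(116), np.int64(114), np.int64(118)), (275, np.int64(118), np.int64(117), np.int64(122)), (280, np.int64(98), np.int64(97), np.int64(97)), (285, np.int64(111), np.int64(107), np.int64(100)), (290, np.int64(106), np.int64(102), np.int64(97)), (295, np.int64(97), np.int64(94), np.int64(87)), (300, np.int64(95), np.int64(92), np.int64(86)), (305, np.int64(94), np.int64(92), np.int64(86)), (310, np.int64(100), np.int64(97), np.int64(91)), (315, np.int64(106), np.int64(103), np.int64(97))]
[ 0.40870766 -0.23397412  0.0575    ]
```

```bash
python3 -m jog '[[0,0,0,0.009,0,0.04,30],[0,0,0,0,0,0.04,30],[0,0,0,0,0,0.015,30],[0,0,0,0,0,0,30],[0,0,0,0,0,0,0],[0,0,0,0,0,0,0],[0,0,0,0,0,0,0],[0,0,0,0,0,0,0]]' 50
```

```text
time_s: 32.33
position: [0.4088, -0.2505, 0.022]
tool_rot: [[-0.049, 0.999, 0.002], [0.999, 0.049, -0.002], [-0.002, 0.002, -1.0]]
ft_force: [1.0, -2.4, 5.3]
grip_width: 0.0087
gripper_force: 49.4
```

```bash
python3 -m jog '[[0,0,0,0,0.01,0,0],[0,0,0,0,0.014,0,0],[0,0,0,0,0.014,0,0],[0,0,0,0,0.014,0,0],[0,0,0,0,0.014,0,0],[0,0,0,0,0.014,0,0],[0,0,0,0,0.014,0,0],[0,0,0,0,0.014,0,0],[0,0,0,0,0.007,0,0],[0,0,0,0,0,0,0]]'; python3 -m jog '[[0,0,0,0,0.004,0,0],[0,0,0,0,0.004,0,0],[0,0,0,0,0,0,0]]'
```

```text
time_s: 33.58
position: [0.5238, -0.2443, 0.0221]
tool_rot: [[-0.049, 0.999, 0.002], [0.999, 0.049, -0.001], [-0.001, 0.002, -1.0]]
ft_force: [1.9, -0.7, 6.6]
grip_width: 0.0086
gripper_force: 49.6
time_s: 33.95
position: [0.5275, -0.244, 0.022]
tool_rot: [[-0.05, 0.999, -0.008], [0.999, 0.05, 0.0], [0.001, -0.008, -1.0]]
ft_force: [-17.8, -3.7, 15.0]
grip_width: 0.0089
gripper_force: 50.9
```

```bash
python3 -m jog '[[0,0,0,0,0.002,0,0],[0,0,0,0,0,0,0]]'; python3 -m jog '[[0,0,0,0,-0.004,0,0],[0,0,0,0,0,0,0],[0,0,0,0,0,0,30],[0,0,0,0,0,0,30],[0,0,0,0,0,0,30],[0,0,0,0,0,-0.03,30],[0,0,0,0,0,-0.06,30],[0,0,0,0,-0.02,-0.05,30],[0,0,0,0,-0.06,-0.02,0],[0,0,0,0,0,0,0]]'
python3 - <<'E'
from h import *
t=cached('top','t14'); w=cached('wrist','w14'); cr=t['img'][140:260,225:400]; cr=cv2.resize(cr,None,fx=3.5,fy=3.5,interpolation=cv2.INTER_CUBIC)
b=np.zeros((420,800,3),np.uint8); b[:, :]=cr[:,:1].mean(); b=np.hstack([cv2.resize(w['img'],(373,280)),cv2.resize(cr[:280+140],(408,280))]); cv2.imwrite('pics/c14.png',b[:,:,::-1]); print(b.shape, observe()['position'])
E
```

```text
time_s: 34.2
position: [0.5275, -0.2439, 0.0219]
tool_rot: [[-0.05, 0.999, -0.012], [0.999, 0.05, 0.001], [0.001, -0.012, -1.0]]
ft_force: [-27.3, -6.0, 20.4]
grip_width: 0.0088
gripper_force: 51.5
time_s: 35.45
position: [0.4478, -0.2477, 0.1828]
tool_rot: [[-0.047, 0.999, 0.001], [0.999, 0.047, -0.002], [-0.002, 0.001, -1.0]]
ft_force: [0.4, -0.3, -0.2]
grip_width: 0.0004
gripper_force: 0.0
(280, 781, 3) [ 0.44972174 -0.24779412  0.18111534]
```

View pics/c14.png

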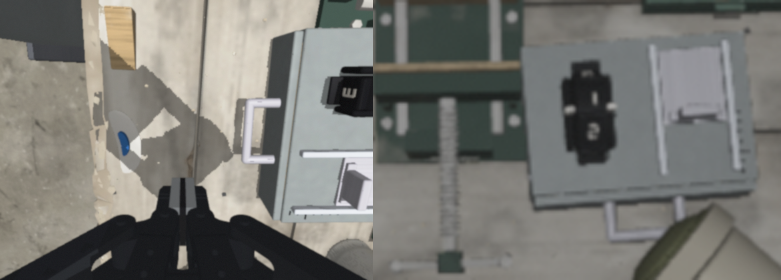

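The drawer is home: no plywood shows and the handle is close to the cabinet. Next is the wheel. First I'll touch the flat cabinet top (z = 0.075) to learn where the shut tips really are.

```bash
python3 plan.py '[[0.592,-0.228,0.14,2.8],[0.592,-0.228,0.075,2.8]]'
```

```text
at [ 0.4497 -0.2478  0.1811] ang 2.8 tilt [ 0.0005 -0.0001] t 35.5
rz -0.001 shift 0.0128 0.1431 0.0411
rz -0.0 shift 0.0 0.0 0.065
```

```bash
python3 -m jog '[[0,0,0,0.004,0.048,0,0],[0,0,0,0.004,0.048,0,0],[0,0,0,0.005,0.047,0.02,0],[0,0,0,0,0,0.02,0],[0,0,0,0,0,0.04,0],[0,0,0,0,0,0.023,0],[0,0,0,0,0,0,0],[0,0,0,0,0,0,0]]'; python3 -m jog '[[0,0,0,0,0,0.003,0],[0,0,0,0,0,0,0],[0,0,0,0,0,0,0]]'
```

```text
time_s: 36.55
position: [0.5927, -0.2277, 0.0785]
tool_rot: [[-0.049, 0.999, 0.001], [0.999, 0.049, -0.0], [-0.0, 0.001, -1.0]]
ft_force: [0.8, 0.4, -0.7]
grip_width: -0.0
gripper_force: 0.0
time_s: 36.92
position: [0.592, -0.2278, 0.0754]
tool_rot: [[-0.049, 0.999, 0.001], [0.999, 0.049, -0.0], [-0.0, 0.001, -1.0]]
ft_force: [-0.6, -0.3, 0.3]
grip_width: -0.0
gripper_force: 0.0
```

```bash
for i in 1 2 3; do python3 -m jog '[[0,0,0,0,0,0.003,0],[0,0,0,0,0,0,0],[0,0,0,0,0,0,0]]' | egrep 'pos|ft'; done
```

```text
position: [0.5919, -0.2278, 0.0719]
ft_force: [-0.1, -0.3, 0.2]
position: [0.5919, -0.2277, 0.069]
ft_force: [-0.0, -0.3, -0.3]
position: [0.5919, -0.2277, 0.066]
ft_force: [0.6, 0.5, 0.6]
```

```bash
for i in 1 2 3 4; do python3 -m jog '[[0,0,0,0,0,0.003,0],[0,0,0,0,0,0,0]]' | egrep 'pos|ft'; done
```

```text
position: [0.5917, -0.2276, 0.0627]
ft_force: [1.0, 0.2, 0.5]
position: [0.5918, -0.2276, 0.0597]
ft_force: [0.6, -0.2, 0.9]
position: [0.5917, -0.2277, 0.0567]
ft_force: [0.5, 0.0, -0.5]
position: [0.5921, -0.2278, 0.055]
ft_force: [-2.3, 1.6, 7.3]
```

The shut tips touch at a reading of 0.0555, so they sit 19.5 mm above the reported TCP. The wheel stands at about 54° (number 1.2). I'll push the rib that is in front of the top, repeatedly, always ending with it 22.5° past the top.

```bash
python3 -m jog '[[0,0,0,0,0,-0.05,0],[0,0,0,0,0,-0.06,0],[0,0,0,0,0,0,0]]' | grep pos; python3 plan.py '[[0.607,-0.188,0.16,2.8],[0.607,-0.188,0.1205,2.8],[0.643,-0.186,0.1205,2.8]]'
```

```text
position: [0.5936, -0.2287, 0.1691]
at [ 0.5936 -0.2287  0.1691] ang 2.8 tilt [ 0.0084 -0.0052] t 39.4
rz 0.0 shift 0.04 0.0153 0.0091
rz -0.0 shift 0.0 0.0 0.0395
rz -0.0 shift 0.0002 0.0361 -0.0
```

```bash
python3 -m jog '[[0,0,0,0.04,0.014,0,0],[0,0,0,0,0,0.025,0],[0,0,0,0,0,0.014,0],[0,0,0,0,0,0,0],[0,0,0,0,0,0,0]]' | egrep 'pos|ft'; python3 plan.py '[[0.607,-0.188,0.1205,2.8],[0.643,-0.186,0.1205,2.8]]'
```

```text
position: [0.6041, -0.1877, 0.1255]
ft_force: [-0.7, 0.3, -0.4]
at [ 0.6041 -0.1877  0.1255] ang 2.8 tilt [ 0.0008 -0.0004] t 40.0
rz -0.0 shift -0.0005 0.0029 0.005
rz -0.0 shift 0.0002 0.0361 -0.0
```

```bash
python3 -m jog '[[0,0,0,0,0,0.005,0],[0,0,0,0,0.01,0,0],[0,0,0,0,0.007,0,0],[0,0,0,0,0.007,0,0],[0,0,0,0,0.007,0,0],[0,0,0,0,0.007,0,0],[0,0,0,0,0,0,0]]' | egrep 'pos|ft'; python3 -c "
from h import *
cached('wrist','w15')
t=cached('top','t15')"
```

```text
position: [0.6427, -0.1852, 0.1199]
ft_force: [1.4, -0.3, 2.2]
```

View pics/w15.png

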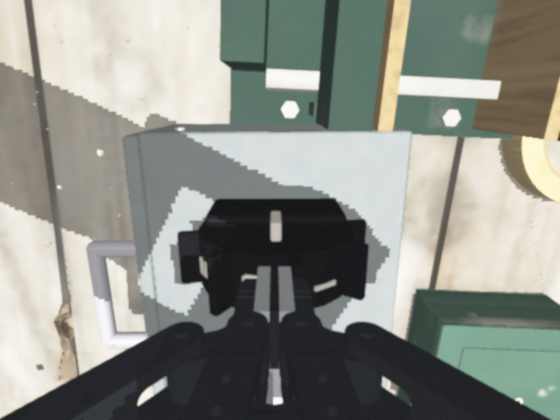

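The shut tips (columns 257 to 293, about 14 mm wide) stand right over the axis. The rib is about 8° past the top, so roughly 8 mm more is needed. I'll push on, lift, and step aside to read the wheel numerically.

```bash
cat >> h.py <<'E'
def wheel(c,ax=(.6435,-.186)):
    g=c['img'].min(2); A=np.array([*ax,.097]); xc=np.array([.9988,.049,0]); yc=np.array([-.049,.9988,0])
    m=(g>120).astype(np.uint8); n,lab,st,cen=cv2.connectedComponentsWithStats(m,connectivity=8)
    for i in range(1,n):
        if not 12<st[i,4]<900: continue
        u,v=st[i,0]+st[i,2]/2-.5,st[i,1]+st[i,3]/2-.5
        o,d=ray(c,u,v); o=o-A; a=np.array([o@xc,o[2]]); b=np.array([d@xc,d[2]])
        q=np.roots([b@b,2*a@b,a@a-.04**2])
        if np.iscomplex(q).any(): 
            continue
        s=q.min(); P=o+s*d; Q=onz(c,u,v,.125)-A
        if abs(P@yc)<.03 and P[2]>0: print('blob',(u,v),st[i,2:5],'alpha(front+)',np.degrees(np.arctan2(-P@xc,P[2])).round(1),'yc',(P@yc).round(4),'| at z.125: xc',(Q@xc).round(4),'yc',(Q@yc).round(4))
E
python3 -m jog '[[0,0,0,0,0.004,0,0],[0,0,0,0,0.004,0,0],[0,0,0,0,0,0,0],[0,0,0,0,0,0,0],[0,0,0,0,-0.004,0,0],[0,0,0,0,0,-0.04,0],[0,0,0,-0.06,0,-0.03,0],[0,0,0,0,0,0,0],[0,0,0,0,0,0,0]]' | egrep 'pos|ft'; python3 -c "
from h import *
wheel(cached('wrist','w16'))"
```

```text
position: [0.6483, -0.2406, 0.1874]
ft_force: [-0.4, 0.3, -0.2]
blob (np.float64(221.5), np.float64(137.0)) [ 16  15 160] alpha(front+) 44.3 yc -0.0007 | at z.125: xc -0.028 yc -0.0007
blob (np.float64(267.0), np.float64(139.0)) [ 27  19 331] alpha(front+) 1.4 yc -0.0007 | at z.125: xc -0.0012 yc -0.0019
blob (np.float64(316.5), np.float64(142.5)) [16  6 78] alpha(front+) -44.5 yc -0.0039 | at z.125: xc 0.0281 yc -0.004
```

The number on top is now the 2: the blobs stand at 44.3°, 1.4° and -44.5°. The same cycle four more times brings up the 6.

```bash
python3 plan.py '[[0.6005,-0.188,0.16,2.8],[0.6005,-0.188,0.1205,2.8],[0.651,-0.1855,0.1205,2.8]]'; python3 -m jog '[[0,0,0,0.05,-0.05,0,0],[0,0,0,0,0,0.027,0],[0,0,0,0,0,0,0],[0,0,0,0,0,0,0]]' | grep pos; python3 plan.py '[[0.6005,-0.188,0.1205,2.8],[0.651,-0.1855,0.1205,2.8]]'
```

```text
at [ 0.6483 -0.24    0.1872] ang 2.8 tilt [-0.0011  0.001 ] t 42.2
rz 0.001 shift 0.0543 -0.0452 0.0272
rz -0.0 shift 0.0 0.0 0.0395
rz -0.0 shift 0.0 0.0506 -0.0
position: [0.6029, -0.1989, 0.1615]
at [ 0.6029 -0.1989  0.1615] ang 2.8 tilt [ 0.0008 -0.0004] t 42.7
rz 0.001 shift 0.011 -0.0019 0.041
rz -0.0 shift 0.0 0.0506 -0.0
```

```bash
python3 -m jog '[[0,0,0,0.011,-0.002,0.02,0],[0,0,0,0,0,0.021,0],[0,0,0,0,0,0,0],[0,0,0,0,0.01,0,0],[0,0,0,0,0.01,0,0],[0,0,0,0,0.01,0,0],[0,0,0,0,0.01,0,0],[0,0,0,0,0.006,0,0],[0,0,0,0,0.004,0,0],[0,0,0,0,0,0,0]]' | egrep 'pos|ft'; python3 plan.py '[[0.651,-0.1855,0.1205,2.8]]'
```

```text
position: [0.653, -0.186, 0.124]
ft_force: [3.7, 1.1, 11.9]
at [ 0.653 -0.186  0.124] ang 2.8 tilt [ 0.0094 -0.0031] t 44.0
rz 0.001 shift 0.0006 -0.002 0.0035
```

```bash
python3 -m jog '[[0,0,0,0,0,-0.04,0],[0,0,0,-0.06,0,-0.03,0],[0,0,0,0,0,0,0],[0,0,0,0,0,0,0]]' | egrep 'pos|ft'; python3 -c "
from h import *
wheel(cached('wrist','w17'))"; python3 plan.py '[[0.598,-0.188,0.16,2.8]]'
```

```text
position: [0.6527, -0.2411, 0.1877]
ft_force: [0.0, 0.2, 0.5]
blob (np.float64(309.0), np.float64(135.0)) [ 19  17 226] alpha(front+) -44.2 yc -0.0004 | at z.125: xc 0.028 yc -0.0004
blob (np.float64(214.5), np.float64(135.5)) [ 12  16 104] alpha(front+) 43.7 yc -0.0006 | at z.125: xc -0.0278 yc -0.0007
blob (np.float64(259.5), np.float64(138.0)) [ 28  17 338] alpha(front+) 1.1 yc -0.001 | at z.125: xc -0.0012 yc -0.0022
blob (np.float64(263.5), np.float64(169.0)) [ 10  15 132] alpha(front+) -1.9 yc -0.0185 | at z.125: xc 0.001 yc -0.0207
at [ 0.6526 -0.2406  0.1874] ang 2.8 tilt [-0.0007  0.0007] t 44.5
rz 0.001 shift 0.0552 -0.052 0.0274
```

The blob sizes have shifted by one, so the 3 is now on top (-44.2°, 1.1°, 43.7°). The index mark is at xc of about 0.001, which confirms the axis. Next push, same end point.

```bash
python3 -m jog '[[0,0,0,0.03,-0.026,0.01,0],[0,0,0,0.025,-0.026,0.017,0],[0,0,0,0,0,0,0],[0,0,0,0,0,0,0]]' | grep pos; python3 plan.py '[[0.6005,-0.188,0.1205,2.8],[0.653,-0.1855,0.1205,2.8]]'
```

```text
position: [0.5986, -0.1888, 0.1614]
at [ 0.5986 -0.1888  0.1614] ang 2.9 tilt [ 0.0011 -0.0006] t 45.0
rz 0.001 shift 0.0007 0.0019 0.0409
rz -0.0 shift -0.0001 0.0526 -0.0
```

```bash
python3 -m jog '[[0,0,0,0,0.002,0.02,0],[0,0,0,0,0,0.021,0],[0,0,0,0,0,0,0],[0,0,0,0,0.01,0,0],[0,0,0,0,0.01,0,0],[0,0,0,0,0.01,0,0],[0,0,0,0,0.01,0,0],[0,0,0,0,0.008,0,0],[0,0,0,0,0.003,0,0],[0,0,0,0,0,0,0]]' | egrep 'pos|ft' && python3 -m jog '[[0,0,0,0,0,-0.035,0],[0,0,0,0,-0.05,0,0],[0,0,0,0,0,0,0],[0,0,0,0,0,0,0]]' | egrep 'pos|ft'; python3 plan.py '[[0.6005,-0.188,0.1205,2.8],[0.653,-0.1855,0.1205,2.8]]'
```

```text
position: [0.651, -0.1863, 0.1196]
ft_force: [-0.3, -0.4, 0.1]
position: [0.6015, -0.1891, 0.1555]
ft_force: [0.8, -0.3, -0.0]
at [ 0.6015 -0.1891  0.1555] ang 2.8 tilt [ 0.002  -0.0006] t 46.8
rz -0.0 shift 0.0011 -0.0009 0.035
rz -0.0 shift -0.0001 0.0526 -0.0
```

```bash
python3 -m jog '[[0,0,0,0,0,0.02,0],[0,0,0,0,0,0.015,0],[0,0,0,0,0,0,0],[0,0,0,0,0.01,0,0],[0,0,0,0,0.01,0,0],[0,0,0,0,0.01,0,0],[0,0,0,0,0.01,0,0],[0,0,0,0,0.007,0,0],[0,0,0,0,0.003,0,0],[0,0,0,0,0,0,0]]' | egrep 'pos|ft' && python3 -m jog '[[0,0,0,0,0,-0.04,0],[0,0,0,-0.06,0,-0.03,0],[0,0,0,0,0,0,0],[0,0,0,0,0,0,0]]' | egrep 'pos|ft';  python3 -c "
from h import *
w=cached('wrist','w18'); wheel(w)
a=[load(k)['img'][80:200,170:370] for k in ('w16','w17','w18')]; cv2.imwrite('pics/whl.png',cv2.resize(np.vstack(a),None,fx=1.6,fy=1.6)[:,:,::-1])"; python3 plan.py '[[0.598,-0.188,0.16,2.8]]'
```

```text
position: [0.651, -0.1863, 0.1196]
ft_force: [-0.5, 0.1, -0.2]
position: [0.6533, -0.2419, 0.1874]
ft_force: [-0.1, -0.1, -0.1]
blob (np.float64(309.0), np.float64(133.5)) [ 17  18 149] alpha(front+) -45.5 yc -0.0003 | at z.125: xc 0.0285 yc -0.0003
blob (np.float64(213.5), np.float64(133.5)) [ 16  16 172] alpha(front+) 43.4 yc -0.0002 | at z.125: xc -0.0277 yc -0.0003
blob (np.float64(259.5), np.float64(136.0)) [ 28  19 343] alpha(front+) 0.2 yc -0.0007 | at z.125: xc -0.0006 yc -0.0018
blob (np.float64(262.5), np.float64(167.5)) [ 10  16 141] alpha(front+) -1.9 yc -0.0184 | at z.125: xc 0.001 yc -0.0205
at [ 0.6533 -0.2413  0.1871] ang 2.8 tilt [-0.0008  0.0011] t 48.5
rz 0.001 shift 0.056 -0.0526 0.0271
```

View pics/whl.png

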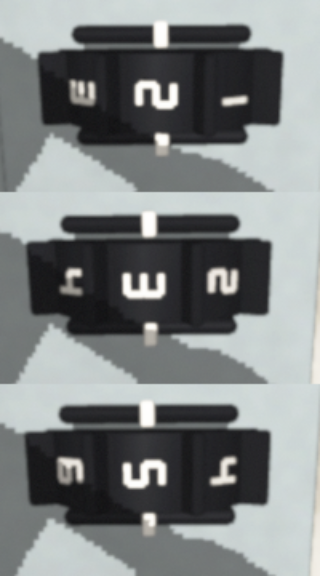

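The stack reads 2, 3, 5 from top to bottom, so the 5 now stands between the marks. One more push brings the 6.

```bash
python3 -m jog '[[0,0,0,0.03,-0.026,0.01,0],[0,0,0,0.026,-0.026,0.018,0],[0,0,0,0,0,0,0],[0,0,0,0,0,0,0]]' | grep pos; python3 plan.py '[[0.6005,-0.188,0.1205,2.8],[0.651,-0.1863,0.1205,2.8]]'
```

```text
position: [0.5995, -0.1886, 0.1603]
at [ 0.5995 -0.1886  0.1603] ang 2.9 tilt [ 0.0012 -0.0005] t 49.0
rz 0.001 shift 0.0006 0.001 0.0398
rz -0.0 shift -0.0008 0.0505 -0.0
```

```bash
python3 -m jog '[[0,0,0,0,0.001,0.02,0],[0,0,0,0,0,0.02,0],[0,0,0,0,0,0,0],[0,0,0,0,0.01,0,0],[0,0,0,0,0.01,0,0],[0,0,0,0,0.01,0,0],[0,0,0,0,0.01,0,0],[0,0,0,0,0.007,0,0],[0,0,0,0,0.003,0,0],[0,0,0,0,0,0,0]]' | egrep 'pos|ft' && python3 -m jog '[[0,0,0,0,0,-0.04,0],[0,0,0,-0.06,0,-0.03,30],[0,0,0,0,0,0,30],[0,0,0,0,0,0,30]]' | egrep 'pos|ft';  python3 -c "
from h import *
w=cached('wrist','w19'); wheel(w)
for (u,v) in ((262.5,167.5),): pass
g=w['img'][80:200,170:370].min(2); m=(g[55:,85:100]>110); print(g.shape)
import cv2
k=(w['img'].min(2)>110).astype(np.uint8); n,l,s,c=cv2.connectedComponentsWithStats(k)
# left index mark near expected pixel
for q in ((.6415,-.166,.125),(.6445,-.2065,.125)): 
  u,v=proj(w,q); print(u,v,[ (s[i,:5],) for i in range(1,n) if s[i,4]<600 and abs(c[i][0]-u)<15 and abs(c[i][1]-v)<12])
"; python3 plan.py '[[0.6448,-0.2918,0.18,2.8]]'
```

```text
position: [0.65, -0.1862, 0.1195]
ft_force: [-1.2, 0.2, 1.0]
position: [0.6523, -0.2418, 0.1872]
ft_force: [-0.1, 0.2, -0.2]
blob (np.float64(260.0), np.float64(136.0)) [ 27  19 389] alpha(front+) 1.3 yc -0.0005 | at z.125: xc -0.0013 yc -0.0016
blob (np.float64(309.0), np.float64(134.5)) [ 19  18 231] alpha(front+) -43.2 yc -0.0007 | at z.125: xc 0.0275 yc -0.0008
blob (np.float64(215.0), np.float64(135.5)) [13 14 79] alpha(front+) 43.8 yc -0.0012 | at z.125: xc -0.0278 yc -0.0013
blob (np.float64(264.0), np.float64(168.0)) [ 11  17 145] alpha(front+) -1.7 yc -0.0185 | at z.125: xc 0.0009 yc -0.0206
(120, 200)
260.1117158887345 97.44887947265748 [(array([251, 106,   1,   1,   1], dtype=int32),), (array([253, 106,   3,   1,   3], dtype=int32),), (array([273, 106,   1,   1,   1], dtype=int32),), (array([275, 106,   1,   1,   1], dtype=int32),)]
262.5740524383178 167.88495264788807 []
at [ 0.6523 -0.2413  0.187 ] ang 2.8 tilt [-0.001   0.0011] t 50.9
rz 0.001 shift -0.0501 -0.0099 0.007
```

The wheel reads within about 1° of level with the 6 on top. Its neighbours are at -43.2° and 43.8°, and the 7 is the small front blob. Now the gate: take a wrist look at the tab from the side.

```bash
python3 -m jog '[[0,0,0,-0.055,-0.005,0,40],[0,0,0,-0.055,-0.005,0,40],[0,0,0,0,0,0,40],[0,0,0,0,0,0,40]]' | egrep 'pos'
python3 - <<'E'
from h import *
w=cached('wrist','w20')
for z in(.112,): print('exp tab',proj(w,[.6448,-.2918,z]))
u0,v0=map(int,proj(w,[.6448,-.2918,.112])); g=w['img'].astype(int).mean(2).astype(int)
for dv in (-20,-10,0,10): print(v0+dv,u0-60,g[v0+dv,u0-60:u0+61:4])
print('ticks: rail line'); 
for y in (-.325,-.33,-.335,-.34):
    row=[]
    for s in np.arange(-.075,.02,.002):
        p=np.array([.6435,-.186,.0755])+s*np.array([.9988,.049,0])+(y+.186)*np.array([-.049,.9988,0]); u,v=proj(w,p).round().astype(int); row.append(int(g[v,u]) if 0<=v<420 and 0<=u<560 else -1)
    print(y,row)
E
```

```text
position: [0.6481, -0.3512, 0.1871]
exp tab [272.23835766 125.93341146]
105 212 [133 181 183 183 182 181 180 181 181 181 181 180 176 241 247 249 217 249
 249 249 249 249 249 248 248 248 247 247 246 246 246]
115 212 [107 106 105 116 180 181 182 182 183 183 184 182 180 239 245 248 213 248
 248 248 248 247 247 247 247 246 245 245 245 244 244]
125 212 [105 106 105 104 107 106 118 181 181 181 178 180 189 238 244 245 193 245
 246 246 245 245 244 244 245 244 244 243 243 242 242]
135 212 [105 106 104 107 106 105 105 105 106 149 186 186 196 234 242 242 203 244
 244 244 244 243 243 243 243 243 243 243 243 242 242]
ticks: rail line
-0.325 [107, 97, 104, 104, 105, 106, 108, 108, 107, 107, 115, 157, 163, 163, 163, 157, 151, 151, 151, 151, 153, 156, 134, 109, 109, 108, 110, 108, 110, 109, 109, 110, 111, 112, 112, 112, 112, 112, 114, 113, 119, 155, 160, 158, 157, 158, 157, 158]
-0.33 [104, 92, 104, 105, 105, 126, 153, 155, 189, 247, 247, 247, 248, 248, 248, 247, 247, 248, 248, 248, 248, 248, 248, 246, 226, 218, 155, 155, 154, 156, 155, 154, 156, 155, 156, 157, 155, 157, 155, 156, 156, 158, 155, 169, 223, 247, 249, 248]
-0.335 [104, 95, 100, 103, 104, 57, 111, 182, 183, 183, 123, 163, 182, 182, 181, 136, 149, 180, 181, 181, 102, 146, 182, 182, 175, 110, 174, 169, 120, 105, 61, 88, 108, 107, 106, 70, 101, 107, 108, 108, 108, 108, 107, 109, 107, 106, 107, 108]
-0.34 [103, 92, 102, 105, 146, 173, 178, 179, 179, 181, 181, 182, 183, 180, 179, 86, 143, 179, 179, 178, 173, 178, 178, 179, 179, 178, 180, 181, 181, 182, 178, 149, 107, 106, 106, 104, 105, 104, 104, 105, 105, 105, 107, 108, 107, 106, 107, 106]
```

```bash
python3 - <<'E'
from h import *
w=load('w20'); g=w['img'].astype(int).mean(2).astype(int); A=np.array([.6435,-.186,0]); xc=np.array([.9988,.049,0]); yc=np.array([-.049,.9988,0])
print('cam',-w['R'].T@w['t'])
for u in (261,263,276,):
    for z in (.112,.080): P=onz(w,u,125,z)-A; print(u,z,(P@xc).round(4),(P@yc).round(4))
for v in range(85,175,6): print(v,g[v,236:300:3])
E
python3 plan.py '[[0.6448,-0.2918,0.187,2.8],[0.6448,-0.2918,0.068,2.8]]'
```

```text
cam [ 0.64534527 -0.27613048  0.35005533]
261 0.112 -0.0108 -0.1052
261 0.08 -0.0119 -0.1072
263 0.112 -0.0096 -0.1052
263 0.08 -0.0105 -0.1072
276 0.112 -0.0016 -0.1052
276 0.08 -0.0014 -0.1072
85 [181 182 183 183 183 183 183 182 236 249 249 249 248 248 250 250 249 249
 249 249 249 249]
91 [180 183 182 181 183 181 181 181 224 241 249 249 249 246 246 248 248 247
 247 247 247 247]
97 [181 182 183 181 180 181 180 180 221 219 223 222 222 235 248 249 249 249
 249 248 248 248]
103 [181 181 182 181 181 181 180 179 181 232 246 248 250 233 249 251 251 251
 251 250 250 250]
109 [181 181 182 181 183 181 182 183 171 230 245 247 249 231 248 250 250 250
 250 249 249 249]
115 [182 182 183 182 183 184 182 182 180 224 244 245 248 228 245 248 248 248
 248 248 247 247]
121 [181 182 181 180 181 183 180 180 182 224 244 245 247 226 224 247 247 247
 247 247 247 247]
127 [108 156 181 182 182 181 180 179 190 223 243 243 244 225 224 246 246 246
 246 246 246 246]
133 [105 105 105 112 179 184 185 184 192 222 242 242 243 224 235 245 245 245
 244 245 244 244]
139 [105 104 106 107 107 118 131 186 194 222 241 240 240 223 233 243 244 244
 243 243 243 243]
145 [104 104 104 105 105 106 107 107 165 219 239 237 238 221 232 243 243 243
 243 243 243 243]
151 [105 105 106 106 106 106 107 107 114 132 172 234 234 221 229 240 241 241
 241 240 240 240]
157 [106 105 106 107 107 106 104 105 115 129 138 137 156 230 239 242 242 242
 242 242 242 242]
163 [106 104 104 104 105 104 104 102 113 142 142 142 142 143 143 208 238 240
 240 240 239 239]
169 [134 108 109 110 109 108 109 109 110 111 112 112 112 112 112 113 112 155
 160 158 157 158]
at [ 0.6483 -0.3508  0.1876] ang 2.9 tilt [-0.0003  0.0008] t 51.4
rz 0.002 shift 0.0591 -0.0006 0.0006
rz -0.0 shift 0.0 0.0 0.119
```

The tab's top face spans s = -0.011 to -0.0015 m along the cabinet's x. The scale's 0 line is at -0.005 and the long 40 line at -0.045. So the gate is about 1 mm open, and I'll pinch the tab and check the shut stop by feel.

```bash
python3 -m jog '[[0,0,0,0.059,-0.003,0,40],[0,0,0,0,0,0.04,40],[0,0,0,0,0,0.05,40],[0,0,0,0,0,0.029,40],[0,0,0,0,0,0,40],[0,0,0,0,0,0,40]]' | egrep 'pos|ft'; python3 plan.py '[[0.6424,-0.2912,0.068,2.8]]'
```

```text
position: [0.6429, -0.2933, 0.0708]
ft_force: [-0.2, -0.3, -0.1]
at [ 0.6429 -0.2933  0.0708] ang 2.9 tilt [ 0.0024 -0.0015] t 52.1
rz 0.001 shift 0.0022 -0.0004 0.0028
```

```bash
python3 -m jog '[[0,0,0,0,0,0,0],[0,0,0,0,0,0,0],[0,0,0,0,0,0,0],[0,0,0,0,0,0,0],[0,0,0,0,0,0,0]]' 110; for i in 1 2 3; do python3 -m jog '[[0,0,0,0,0.002,0,0],[0,0,0,0,0,0,0],[0,0,0,0,0,0,0]]' | egrep 'pos|ft|width'; done
```

```text
time_s: 52.78
position: [0.6424, -0.2939, 0.0708]
tool_rot: [[-0.049, 0.999, 0.002], [0.999, 0.049, -0.001], [-0.001, 0.002, -1.0]]
ft_force: [-1.9, 1.7, 6.1]
grip_width: 0.0074
gripper_force: 108.3
position: [0.6435, -0.2938, 0.0708]
ft_force: [-6.4, 1.4, 8.3]
grip_width: 0.0078
position: [0.6454, -0.2937, 0.0708]
ft_force: [-6.4, 2.0, 8.4]
grip_width: 0.0072
position: [0.6474, -0.2936, 0.0708]
ft_force: [-7.6, 2.3, 8.4]
grip_width: 0.0073
```

```bash
for i in 1 2 3; do python3 -m jog '[[0,0,0,0,0.002,0,0],[0,0,0,0,0,0,0],[0,0,0,0,0,0,0]]' | egrep 'pos|ft|width'; done
```

```text
position: [0.6475, -0.2936, 0.0708]
ft_force: [-17.5, 2.9, 12.5]
grip_width: 0.0077
position: [0.6474, -0.2935, 0.0707]
ft_force: [-27.1, 2.6, 15.6]
grip_width: 0.0075
position: [0.6474, -0.2935, 0.0707]
ft_force: [-37.0, 3.5, 20.3]
grip_width: 0.008
```

The shut stop is felt at x = 0.6474, with force rising to 37 N. Now I'll pull until the TCP reads 40 mm less.

```bash
python3 -m jog '[[0,0,0,0,-0.006,0,0],[0,0,0,0,-0.005,0,0],[0,0,0,0,-0.006,0,0],[0,0,0,0,-0.006,0,0],[0,0,0,0,-0.006,0,0],[0,0,0,0,-0.006,0,0],[0,0,0,0,-0.004,0,0],[0,0,0,0,0,0,0],[0,0,0,0,0,0,0]]' | egrep 'pos|ft|width'; python3 plan.py '[[0.6072,-0.2955,0.0708,2.8]]'
```

```text
position: [0.6168, -0.2953, 0.0708]
ft_force: [5.4, 0.5, 5.2]
grip_width: 0.0076
at [ 0.6168 -0.2953  0.0708] ang 2.8 tilt [ 0.0053 -0.0022] t 56.1
rz 0.001 shift 0.0003 -0.0096 0.0
```

```bash
python3 -m jog '[[0,0,0,0,-0.004,0,0],[0,0,0,0,-0.003,0,0],[0,0,0,0,-0.002,0,0],[0,0,0,0,0,0,0],[0,0,0,0,0,0,0]]' | egrep 'pos|ft|width'; python3 plan.py '[[0.6072,-0.2955,0.0708,2.8]]'
```

```text
position: [0.6081, -0.2958, 0.0708]
ft_force: [6.2, 0.7, 4.6]
grip_width: 0.0078
at [ 0.6081 -0.2958  0.0708] ang 2.8 tilt [ 0.0059 -0.0023] t 56.8
rz 0.001 shift 0.0003 -0.0009 0.0
```

```bash
python3 -m jog '[[0,0,0,0,-0.001,0,0],[0,0,0,0,0,0,0],[0,0,0,0,0,0,0]]' | egrep 'pos|ft'; python3 -m jog '[[0,0,0,0,0.001,0,0],[0,0,0,0,0,0,40],[0,0,0,0,0,0,40],[0,0,0,0,0,0,40],[0,0,0,0,0,-0.04,40],[0,0,0,0,0,-0.06,40],[0,0,0,-0.058,0.01,-0.02,40],[0,0,0,0,0,0,40],[0,0,0,0,0,0,40]]' | egrep 'pos|ft'
python3 - <<'E'
from h import *
w=cached('wrist','w21'); t=cached('top','t21'); g=w['img'].astype(int).mean(2).astype(int); A=np.array([.6435,-.186,0]); xc=np.array([.9988,.049,0]); yc=np.array([-.049,.9988,0])
def prof(z,y,a,b,st=.001): 
    r=[]
    for s in np.arange(a,b,st):
        u,v=proj(w,A+s*xc+(y+.186)*yc+[0,0,z]).round().astype(int); r.append(int(g[v,u]))
    return r
print('tab from -.060', prof(.112,-.291,-.060,-.030)); print(prof(.112,-.285,-.060,-.030))
print('tick from -.07', prof(.0755,-.335,-.07,-.0)); print('long', prof(.0755,-.34,-.055,-.035))
wheel(w)
E
```

```text
position: [0.6073, -0.2959, 0.0708]
ft_force: [7.3, 1.3, 4.1]
position: [0.6185, -0.3526, 0.1879]
ft_force: [0.1, -0.6, -0.4]
tab from -.060 [104, 104, 105, 105, 103, 104, 107, 119, 142, 178, 181, 180, 181, 181, 171, 218, 233, 242, 242, 244, 245, 245, 242, 205, 159, 218, 241, 245, 245, 245]
[132, 153, 168, 181, 181, 181, 182, 181, 181, 182, 183, 184, 184, 185, 176, 195, 236, 243, 244, 245, 247, 248, 244, 231, 157, 224, 244, 247, 247, 247]
tick from -.07 [180, 179, 179, 179, 172, 136, 102, 151, 177, 183, 183, 182, 184, 183, 178, 119, 107, 176, 181, 181, 175, 163, 152, 149, 142, 108, 83, 101, 105, 105, 105, 105, 106, 105, 101, 64, 68, 91, 106, 107, 107, 106, 106, 107, 92, 68, 60, 102, 105, 106, 105, 104, 105, 105, 99, 79, 73, 96, 104, 108, 105, 107, 130, 138, 125, 69, 81, 119, 147, 152]
long [181, 181, 182, 182, 181, 180, 180, 180, 178, 169, 130, 119, 158, 168, 122, 109, 103, 104, 103, 103]
```

The tab has moved 40 mm from the felt stop, and its front face is at the long line to within about a millimetre. The arm is clear of everything, so I'm handing in.

```bash
python3 -c "
from h import *
print(job.close_job())"
```

```text
the job is handed in; nothing more can be done
None
```

I handed in the job with the three moulds I found side by side in the drawer and the drawer pushed home, the wheel at 6 to within about 2°, the gate 40 mm open to about 1 mm, and the beaker of slip left untouched; handing in returned no verdict.

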